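Square a recycled-plastic blank into the corner of a router bed

TASK

Get the sheet blank ready for cutting on the router bed: with the fingertips, push it over the bed into the corner of the fence, so that its long edge lies flat against the fence and its end is up against the end stop, and push the side stop along its slot until its rubber pad touches the blank's other end. Only push: do not lift or tip the blank or grip the side stop, and leave the other things where they are.

Things in the scene. Friction and masses are not known exactly. Their poses are not given: they have to be found in the camera images.
- blank: the sheet blank: a loose flat plate of dark green marbled plastic, 110 x 180 x 15 mm (x, y, z), 0.2 to 0.4 kg, on the router's bed in front of the fence; too wide to grasp. Origin: centre of its underside. y runs along its length, to the left; x across it, away from the robot, within 0.32 rad of the fence's x at the start. Home, its origin is at x = -55, y = -90 mm in the fence's frame.
- fence: the corner fence, fixed: two bars in an L on the bed, 20 mm high. The long bar (fence) runs 300 mm right from the corner; the short one (end stop) 100 mm from the corner towards the robot, at the left. Origin: inside corner, on the bed's top, 60 mm above the table. x points away from the robot: fence's face at x = 0. y points left: end stop's face at y = 0; the bed in front has x, y < 0.
- side_stop (a joint): the side stop's place along its T-slot in the bed, in m: 0 at the right end of its travel, growing as it moves left (the fence's +y), at most 0.31. About 2.5 N moves it, it stays where it is left, and it cannot be lifted out.
- side_stop_face (a point): the side stop, right of the blank: a low aluminium block, 90 mm (x) by 42 mm (y), top 23 mm above the bed, with a 4 mm black rubber pad on its left. This point: middle of the pad's face, 10 mm above the bed, 50 to 70 mm in front of the fence's face. Axes parallel to the fence's; it is pushed along +y.
- side_stop_back (a point): middle of the side stop's right side, where it is pushed: 42 mm right of the pad's face, 10 mm above the bed; axes parallel to the fence's
- router: the desktop router that carries all this, fixed: a T-slotted bed 400 x 810 mm, its top 60 mm above the table, rails 65 mm high along its near and far sides. Origin: on the table, 200 mm from its near and far edges, 310 mm from its right edge; axes parallel to the fence's. Its gantry (up to 330 mm high) is parked over the left part of the bed, from 360 mm left of the origin: keep clear.
- coaster: bystander on the bed, at its front left: a flat hexagonal coaster, 80 mm across its corners, 8 mm thick. Origin: centre of its underside
- spanner: bystander on the bed, at its front right: a flat steel spanner about 150 mm long, 32 mm wide, 6 mm thick, lying roughly along y. Origin: about its middle, on its underside
- collet_nut: bystander on the bed, behind the fence: a steel nut 29 mm across, 22 mm high. Origin: centre of its underside
- round_coasters: bystander on the bed, to the left of the end stop: a stack of round coasters, 90 mm across, 32 mm high. Origin: centre of its underside
- screw_pot: bystander on the bed, at its far right, behind the fence's line: a small black pot, 54 mm across, 45 mm high. Origin: centre of its underside
- clamp_strap: bystander on the bed, at the middle of its front edge: a slotted dark steel clamp strap, 28 x 112 x 12 mm, lying roughly along y. Origin: about its middle, on its underside

How it is judged:
By the outcome, as a careful person would: the job done as asked, in the order asked, and still so for the second after the job is handed in, with the robot touching nothing.
It also fails if it takes over 72 s, if anything falls off the work surface, if the arm or the gripper's body presses on something with over 40 N, if the wrist force passes 120 N, or if a joint passes its speed limit or range.

ROBOT

A 6-joint arm with a two-finger parallel gripper is mounted at the origin on the work surface. World frame = base frame: x ahead of the robot, y to its left, z up, the work surface at z = 0. Lengths are in m, angles in rad, forces in N, time in s.
With the tool pointing down it reaches from about 0.25 to 0.725 m from the base axis. Payload 4 kg.
Tool frame: the origin (TCP) lies on the centre line of the jaws, within the pads' length; the fingertips stand 19 mm ahead of it and the grasp point (between the pads) is the TCP; z points along the fingers, y is the direction in which the jaws open and shut (so a half turn about z gives the same grasp; the last joint's range is limited). The gripper opens to 85 mm and grips with 20 to 120 N. Pads are 22 mm wide; open, the fingers measure 114 mm over their backs; the gripper's body (76 mm by 85 mm) begins 54 mm behind the grasp point. The pads swing forward as they close: fully open they stand 13 mm farther back than shut.
Start: joints at [1.315, 0.241, 0.005, 1.335, 0, 1.571], TCP at [0.127, 0.484, 0.25] pointing down, gripper open.
Joint ranges: [-2.72, 2.72], [-1.05, 1.87], [-1.09, 1.28], [-1.99, 2.15], [-1.42, 1.44], [-3.14, 3.14]. Speed limits (rad/s): [2.79, 2.79, 3.14, 3.14, 3.14, 3.14].

INTERFACE

Orientations are given as a unit quaternion [x, y, z, w].
In Python, from workcell import bot gives the robot as it stands. The module is installed in compiled form; this text tells all that it offers.
- The arm moves only by the shell command python3 -m handwheel 'ROWS' [OPENING]. ROWS is JSON, a list of rows, each an object of numbers: "dx", "dy", "dz": the shift along the tool's x, y, z as a fraction of full scale; "ax", "ay", "az": the turn, a rotation vector about the tool's x, y, z as a fraction of full scale. In form: [{"dx": .., "dy": .., "dz": .., "ax": .., "ay": .., "az": ..}, ...]. A call has 1 to 12 rows; each row shifts and turns the commanded pose from where the row before left it, along the tool's axes as they then stand; what a row does not reach is not made up. Full scale, the value 1, is 2.5 cm for a shift and 0.15 rad for a turn. A row lasts 1/10 s, in which the tool goes at most 50 mm and 8.59 degrees, less where a joint would pass 70% of its speed; a pose out of reach is approached as far as the arm can. A call with a number of a shift or a turn outside -1 to 1 is refused whole. A call with a gripper value outside its range is refused whole. OPENING is the gripper's target within -1 to 1 (fully open at 1, half-way at 0, shut at -1), set as the call begins (- or left out, the last holds). The fingers move at their own pace and stop on an object; the grip force is fixed at half the most. Time passes only in rows, so rows that do not move let the fingers close. It gives the time, the measured TCP pose, the force and the opening at its end, in the units of the state.
- bot.get_obs(): the state, without advancing time (a new reading comes with each control period).
- bot.camera(name): name is "scene" or "top" or "wrist"; returns a dict with "img" (400x640x3 uint8, red, green, blue), "intrinsics" (3x3 intrinsics, pixels), "eye" and "rotation" of the camera in the world. Camera axes: x right, y down, z forward; pixel columns grow to the right and rows downward; lengths in m; the calibration is good to about 2 mm. The wrist camera is an equidistant fisheye: a pixel r from the principal point sees the ray r / f radians off the axis. A picture is of the moment at which its call begins. There is no depth.
- bot.job_done(): hands the job in, once; it reports no verdict.
Trained networks look in a picture, given as the dict that the camera call returned (one of the last four; its "shot" number tells which), for a name from the list of things; names that differ only in an ending like _2 or _b are one class to them, and where a whole thing is asked for, a point or a joint stands for the part that bears it (a point fixed in the world has none). Each returns a list of dicts, best first, with "confidence" (0 to 1); they miss things now and then, are a little off and sometimes report something else, mostly with a low value. They report only what shows in the picture. A call takes as long as a camera call.
- bot.trace(thing, picture): "region" (400x640 bool, what is visible of it) and "rect" ([centre column, centre row, width, height] in pixels, round what is visible of it).
The state is a dict: "clock": time; "joint_pos": joint angles; "joint_vel": joint speeds; "tau": joint torques, N m; "eef_pos": TCP position; "tool_rot": TCP orientation; "ft_force": force on the tool from outside, world axes, zero at the start; "ft_torque": the same for the moment, N m; "grip_width": finger opening in m.
Only numpy, scipy, OpenCV 4.12 (cv2) and the standard library are available. Lean on these libraries where they do the work, as an engineer would, in place of code of your own. Each camera call takes 0.05 s, during which the arm holds its last target.

## Working session

There is one attempt and no reset: what is moved stays moved. The work goes in short steps, Python scripts to look and compute and a shell command to move; the robot and the scene stay as the last step left them, time stands still between calls to the robot, and variables do not carry over. Pictures are saved under pics/ and viewed, and the job is handed in when it is done.

```bash
mkdir -p pics; cat > h.py <<'E'
import numpy as np,cv2
from workcell import bot
def shot(n,f):
    c=bot.camera(n); cv2.imwrite('pics/'+f+'.png',c['img'][:,:,::-1]); return c
def ray(c,u,v):
    K=c['intrinsics']; d=np.array([(u-K[0][2])/K[0][0],(v-K[1][2])/K[1][1],1.])
    return np.array(c['rotation'])@d
def plane(c,u,v,z):
    d=ray(c,u,v);e=np.array(c['eye']);return e+d*(z-e[2])/d[2]
def proj(c,p):
    q=np.array(c['rotation']).T@(np.array(p)-np.array(c['eye']));K=c['intrinsics'];return K[0][0]*q[0]/q[2]+K[0][2],K[1][1]*q[1]/q[2]+K[1][2]
E
python3 - <<'E'
from h import *
for n in('top','scene'):
    c=shot(n,n+'0');print(n,c['eye'],np.round(c['rotation'],3).tolist(),np.array(c['intrinsics']).tolist())
    for t in ('blank','fence','side_stop','coaster','spanner','clamp_strap'):
        for r in bot.trace(t,c)[:2]: print(t,round(r['confidence'],2),np.round(r['rect'],1))
o=bot.get_obs();print(o)
E
```

```text
top [0.34235432 0.05531246 1.02191473] [-0.704, 0.704, -0.078, 0.058] [[431.64322168520454, 0.0, 328.5082757802168], [0.0, 431.64322168520454, 201.94442670833217], [0.0, 0.0, 1.0]]
blank 0.65 [359.2 203.2  86.   65.2]
fence 0.7 [355.4 166.6 141.6  57.9]
side_stop 0.56 [450.  186.2  22.7  42.8]
side_stop 0.47 [388.9 130.7  12.8  13. ]
coaster 0.8 [258.4 271.9  35.9  33.2]
coaster 0.61 [466.9 138.2  26.   20.9]
spanner 0.76 [442.4 278.2  66.7  17.4]
spanner 0.29 [344.2 279.6  56.5  17.9]
clamp_strap 0.89 [346.3 279.9  53.6  17.3]
scene [ 1.29810636 -0.45879303  0.73864442] [0.791, 0.414, -0.218, -0.395] [[486.1304518267324, 0.0, 316.7804454091289], [0.0, 486.1304518267324, 199.11059103604742], [0.0, 0.0, 1.0]]
blank 0.81 [284.6 214.6  88.8  48.2]
fence 0.92 [312.1 230.6 143.5  92.4]
fence 0.39 [297.2 269.   13.4  14.2]
side_stop 0.8 [203.6 256.8  39.9  38.2]
coaster 0.84 [324.1 155.1  27.3  16.9]
spanner 0.66 [179.4 205.1  68.1  28.5]
spanner 0.5 [206.8 257.3  39.7  34.6]
clamp_strap 0.6 [256.9 176.9  44.5  24.6]
{'clock': 0.7, 'joint_pos': array([1.31504282e+00, 2.40540217e-01, 5.02335600e-03, 1.33521080e+00,
       5.30720019e-06, 1.57081423e+00]), 'joint_vel': array([ 0.00143041, -0.00076458, -0.00046816, -0.00030823,  0.00056237,
       -0.00045262]), 'tau': array([ 3.13939190e-04, -3.72078753e+01,  2.52640718e+01,  9.74564318e-04,
       -2.69334481e-05,  1.13180910e-06]), 'eef_pos': array([0.12648724, 0.48374244, 0.25034529]), 'tool_rot': array([1.27537401e-01, 9.91833761e-01, 3.43885559e-05, 1.74586941e-06]), 'ft_force': array([-0.00647522,  0.0043597 ,  0.11820553]), 'ft_torque': array([ 0.03421635, -0.00354066, -0.03593571]), 'grip_width': 0.08535272280637758}
```

```bash
python3 - <<'E'
import cv2
a=cv2.imread('pics/top0.png');cv2.imwrite('pics/top0c.png',cv2.resize(a[110:310,230:490],None,fx=3,fy=3,interpolation=cv2.INTER_CUBIC))
E
```

```text
(no output)
```

View pics/top0.png

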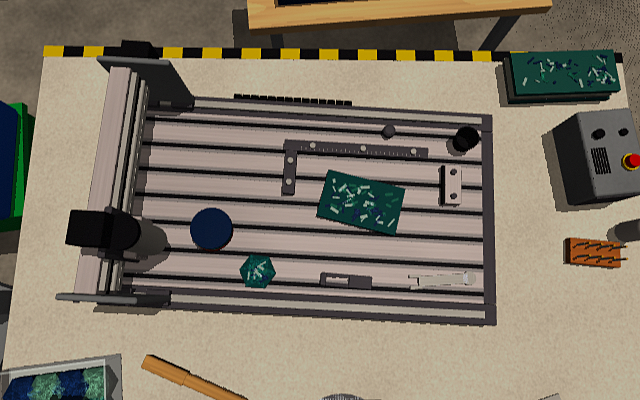

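View pics/top0c.png

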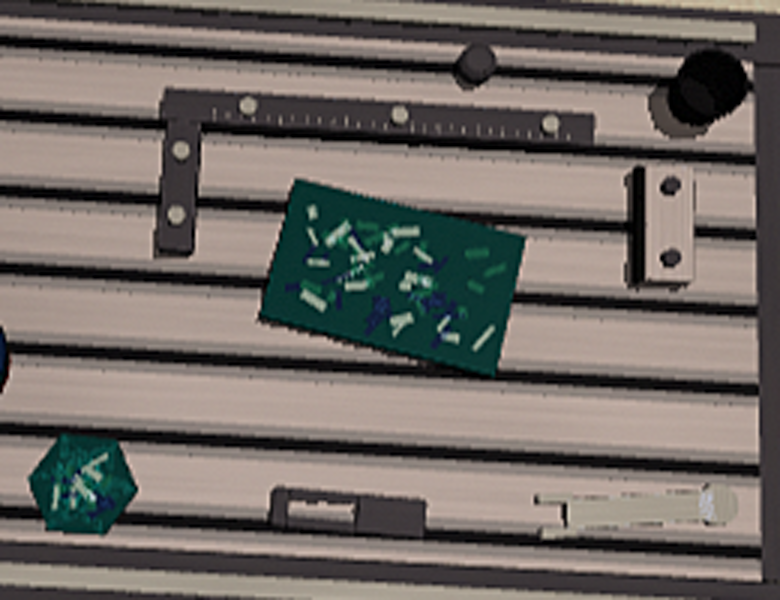

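View pics/scene0.png

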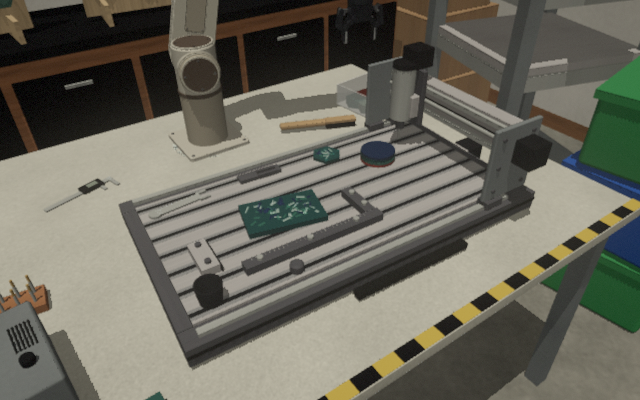

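```bash
cat > m.py <<'E'
from h import *
E
python3 - <<'E'
from h import *
c=bot.camera('top'); s=bot.camera('scene')
P=lambda u,v,z:plane(c,230+u/3,110+v/3,z)
F=dict(corner=P(199,122,.08),fr=P(593,144,.08),es=P(193,252,.08))
B=[P(*q,.075) for q in((294,180),(525,236),(496,376),(260,320))]
S=[P(*q,.083) for q in((646,168),(693,168),(690,288),(644,286))]
pad=[P(*q,.08) for q in((629,168),(630,284))]
for k,v in F.items():print(k,v.round(4),'scene',np.round(proj(s,v),1))
d=F['fr']-F['corner'];print('len',np.linalg.norm(d),'yaw',np.arctan2(d[0],-d[1]))
print('B',np.round(B,4),[np.round(proj(s,b),1) for b in B])
for i in range(4):print(np.linalg.norm(B[i]-B[i-1]))
d=B[1]-B[0];print('byaw',np.arctan2(d[0],-d[1]),np.mean(B,0))
print('S',np.round(S,4),np.round(pad,4))
for n,u,v in(('coaster',258.4,271.9),('strap',346.3,279.9),('span',442.4,278.2)):print(n,plane(c,u,v,.065))
for q in((409/3,0),):pass
E
python3 - <<'E'
import cv2
a=cv2.imread('pics/scene0.png');cv2.imwrite('pics/scene0c.png',cv2.resize(a[130:310,120:390],None,fx=2.9,fy=2.9,interpolation=cv2.INTER_CUBIC))
E
```

```text
Traceback (most recent call last):
  File "h.py", line 9, in plane
    d=ray(c,u,v);e=np.array(c['eye']);return e+d*(z-e[2])/d[2]
  File "h.py", line 7, in ray
    return np.array(c['rotation'])@d
           ~~~~~~~~~~~~~~~~~~~~~~~^~
ValueError: matmul: Input operand 1 has a mismatch in its core dimension 0, with gufunc signature (n?,k),(k,m?)->(n?,m?) (size 3 is different from 4)
```

View pics/scene0c.png

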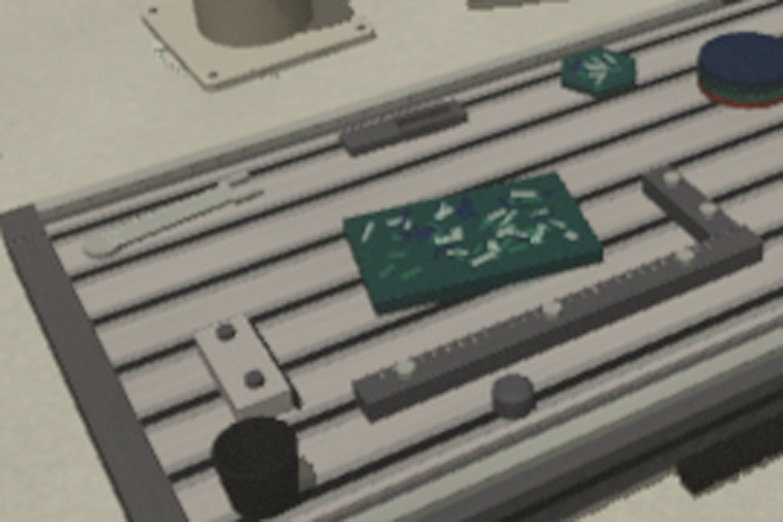

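```bash
cat > h.py <<'E'
import numpy as np,cv2
from scipy.spatial.transform import Rotation as R
from workcell import bot
def shot(n,f):
    c=bot.camera(n); cv2.imwrite('pics/'+f+'.png',c['img'][:,:,::-1]); return c
def Rm(c): return R.from_quat(c['rotation']).as_matrix()
def ray(c,u,v):
    K=c['intrinsics']; d=np.array([(u-K[0][2])/K[0][0],(v-K[1][2])/K[1][1],1.])
    return Rm(c)@d
def plane(c,u,v,z):
    d=ray(c,u,v);e=np.array(c['eye']);return e+d*(z-e[2])/d[2]
def proj(c,p):
    q=Rm(c).T@(np.array(p)-np.array(c['eye']));K=c['intrinsics'];return K[0][0]*q[0]/q[2]+K[0][2],K[1][1]*q[1]/q[2]+K[1][2]
E
python3 - <<'E'
from h import *
c=bot.camera('top'); s=bot.camera('scene')
P=lambda u,v,z:plane(c,230+u/3,110+v/3,z)
F=dict(corner=P(199,122,.08),fr=P(593,144,.08),es=P(193,252,.08))
B=[P(*q,.075) for q in((294,180),(525,236),(496,376),(260,320))]
S=[P(*q,.083) for q in((646,168),(693,168),(690,288),(644,286))]
pad=[P(*q,.08) for q in((629,168),(630,284))]
for k,v in F.items():print(k,v.round(4),'scene crop',np.round((np.array(proj(s,v))-[120,130])*2.9,1))
d=F['fr']-F['corner'];print('len',np.linalg.norm(d),'yaw',np.arctan2(d[0],-d[1]))
print('B',np.round(B,4),[np.round((np.array(proj(s,b))-[120,130])*2.9,1) for b in B])
for i in range(4):print(np.linalg.norm(B[i]-B[i-1]))
d=B[1]-B[0];print('byaw',np.arctan2(d[0],-d[1]),np.mean(B,0))
print('S',np.round(S,4),np.round(pad,4))
for n,u,v in(('coaster',258.4,271.9),('strap',346.3,279.9),('span',442.4,278.2)):print(n,plane(c,u,v,.065))
Q=lambda u,v,z:plane(s,120+u/2.9,130+v/2.9,z)
print('scene fence right near top',Q(354,382,.08),'blank',Q(344,222,.075),Q(556,173,.075),Q(602,250,.075),Q(378,302,.075))
print('scene side stop top',Q(197,322,.083),Q(243,313,.083),Q(291,390,.083),Q(238,405,.083))
E
```

```text
corner [0.6447 0.0998 0.08  ] scene crop [709.2 230.7]
fr [ 0.629 -0.2    0.08 ] scene crop [348.1 376.3]
es [0.544  0.1032 0.08  ] scene crop [634.6 167.9]
len 0.30019799465089386 yaw -0.05209899282701796
B [[ 0.601   0.0279  0.075 ]
 [ 0.5582 -0.1462  0.075 ]
 [ 0.4522 -0.1208  0.075 ]
 [ 0.4938  0.0533  0.075 ]] [array([599.3, 241. ]), array([370.6, 296.9]), array([336.6, 213.9]), array([549.6, 164.7])]
0.11018415888856746
0.1792739556329096
0.10895757793582045
0.1789925386958327
byaw -0.24116436973912045 [ 0.52627669 -0.04644364  0.075     ]
S [[ 0.6094 -0.2387  0.083 ]
 [ 0.6096 -0.2746  0.083 ]
 [ 0.5171 -0.2666  0.083 ]
 [ 0.5185 -0.2321  0.083 ]] [[ 0.6102 -0.2266  0.08  ]
 [ 0.5206 -0.2226  0.08  ]]
coaster [0.37331357 0.18006749 0.065     ]
strap [ 0.35560246 -0.01168763  0.065     ]
span [ 0.35868222 -0.22360283  0.065     ]
scene fence right near top [ 0.63635682 -0.19927934  0.08      ] blank [ 0.46517525 -0.12078762  0.075     ] [0.50670367 0.05101301 0.075     ] [0.61125952 0.0230922  0.075     ] [ 0.56640321 -0.14450189  0.075     ]
scene side stop top [ 0.52002778 -0.26341563  0.083     ] [ 0.52994236 -0.23272895  0.083     ] [ 0.62186468 -0.23845116  0.083     ] [ 0.61454259 -0.2732412   0.083     ]
```

```bash
python3 -m handwheel '[{"az":-0.68},{"az":-0.68},{"dy":-1,"dx":-0.2},{"dy":-1,"dx":-0.2},{"dy":-1,"dx":-0.2},{"dy":-1,"dx":-0.2},{"dy":-1,"dx":-0.2},{"dy":-1,"dx":-0.2},{"dy":-1,"dx":-0.2},{"dy":-1,"dx":-0.2},{"dy":-1,"dx":-0.2},{"dy":-1,"dx":-0.2}]' 1
```

```text
invalid input
```

```bash
python3 -m handwheel '[{"dx":0,"dy":0,"dz":0,"ax":0,"ay":0,"az":-0.68},{"dx":0,"dy":0,"dz":0,"ax":0,"ay":0,"az":-0.68}]' 1
```

```text
clock: 1.1
eef_pos: [0.1265, 0.4837, 0.2503]
tool_rot: [0.024, 1.0, -0.0, 0.0]
ft_force: [-0.1, 0.2, 0.2]
grip_width: 0.0853
```

```bash
python3 -m handwheel '[{"dx":-0.2,"dy":-1,"dz":0,"ax":0,"ay":0,"az":0},{"dx":-0.2,"dy":-1,"dz":0,"ax":0,"ay":0,"az":0},{"dx":-0.2,"dy":-1,"dz":0,"ax":0,"ay":0,"az":0},{"dx":-0.2,"dy":-1,"dz":0,"ax":0,"ay":0,"az":0},{"dx":-0.2,"dy":-1,"dz":0,"ax":0,"ay":0,"az":0},{"dx":-0.2,"dy":-1,"dz":0,"ax":0,"ay":0,"az":0},{"dx":-0.2,"dy":-1,"dz":0,"ax":0,"ay":0,"az":0},{"dx":-0.2,"dy":-1,"dz":0,"ax":0,"ay":0,"az":0},{"dx":-0.2,"dy":-1,"dz":0,"ax":0,"ay":0,"az":0},{"dx":-0.2,"dy":-1,"dz":0,"ax":0,"ay":0,"az":0}]'
```

```text
clock: 2.1
eef_pos: [0.1635, 0.2305, 0.2504]
tool_rot: [0.026, 1.0, 0.0, 0.0]
ft_force: [0.3, 0.4, 0.7]
grip_width: 0.0855
```

```bash
python3 -m handwheel '[{"dx":-1,"dy":-0.93,"dz":0,"ax":0,"ay":0,"az":0},{"dx":-1,"dy":-0.93,"dz":0,"ax":0,"ay":0,"az":0},{"dx":-1,"dy":-0.93,"dz":0,"ax":0,"ay":0,"az":0},{"dx":-1,"dy":-0.93,"dz":0,"ax":0,"ay":0,"az":0},{"dx":-1,"dy":-0.93,"dz":0,"ax":0,"ay":0,"az":0},{"dx":-1,"dy":-0.93,"dz":0,"ax":0,"ay":0,"az":0},{"dx":-1,"dy":-0.93,"dz":0,"ax":0,"ay":0,"az":0},{"dx":-1,"dy":-0.93,"dz":0,"ax":0,"ay":0,"az":0},{"dx":-1,"dy":-0.93,"dz":0,"ax":0,"ay":0,"az":0},{"dx":-1,"dy":-0.93,"dz":0,"ax":0,"ay":0,"az":0},{"dx":-0.8,"dy":-0.93,"dz":0.8,"ax":0,"ay":0,"az":0},{"dx":0,"dy":0,"dz":0.8,"ax":0,"ay":0,"az":0}]'
python3 - <<'E'
from h import *
shot('wrist','w1');o=bot.get_obs();print(o['eef_pos'],o['tool_rot'])
E
```

```text
clock: 3.3
eef_pos: [0.4229, -0.0404, 0.2103]
tool_rot: [0.028, 1.0, -0.001, 0.002]
ft_force: [-1.0, 0.1, 0.1]
grip_width: 0.0859
[ 0.41916443 -0.03915596  0.20659927] [ 2.73823074e-02  9.99622304e-01  1.21645361e-04 -2.33326370e-03]
```

View pics/w1.png

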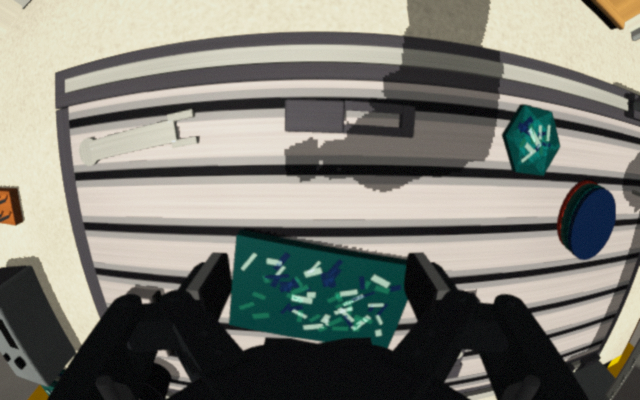

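```bash
cat >> h.py <<'E'
def wplane(c,u,v,z):
    K=c['intrinsics'];a=np.array([(u-K[0][2])/K[0][0],(v-K[1][2])/K[1][1]]);r=np.hypot(*a)
    d=np.r_[a/max(r,1e-9)*np.sin(r),np.cos(r)];d=Rm(c)@d;e=np.array(c['eye']);return e+d*(z-e[2])/d[2]
E
python3 - <<'E'
from h import *
c=shot('wrist','w2');print(c['eye'],c['intrinsics'].tolist() if hasattr(c['intrinsics'],'tolist') else c['intrinsics'])
print(bot.get_obs()['eef_pos'])
for q in((237,230),(409,262),(229,327)):print(q,wplane(c,*q,.075))
print('strap',wplane(c,286,132,.072),wplane(c,413,136,.072),'bed',wplane(c,347,220,.06))
s=shot('scene','s2');t=shot('top','t2')
for n,cc in(('scene',s),('top',t)):
  o=bot.get_obs(); 
  for dy in(-.05,0,.05):print(n,np.round(proj(cc,o['eef_pos']+R.from_quat(o['tool_rot']).apply([0,dy,.006])),1))
E
```

```text
[ 0.34927341 -0.03549757  0.33080037] [[309.70691628693146, 0.0, 317.4704773219563], [0.0, 309.70691628693146, 202.72202398547495], [0.0, 0.0, 1.0]]
[ 0.41826004 -0.03845117  0.20785296]
(237, 230) [ 0.44476932 -0.11379206  0.075     ]
(409, 262) [0.48650906 0.04417448 0.075     ]
(229, 327) [ 0.55639894 -0.14194363  0.075     ]
strap [ 0.36133413 -0.06245283  0.072     ] [0.36898689 0.04537376 0.072     ] bed [ 0.44559457 -0.01337871  0.06      ]
scene [235.5 143.9]
scene [256.  137.8]
scene [275.8 131.9]
top [391. 246.]
top [364.8 244.7]
top [338.5 243.3]
```

View pics/s2.png

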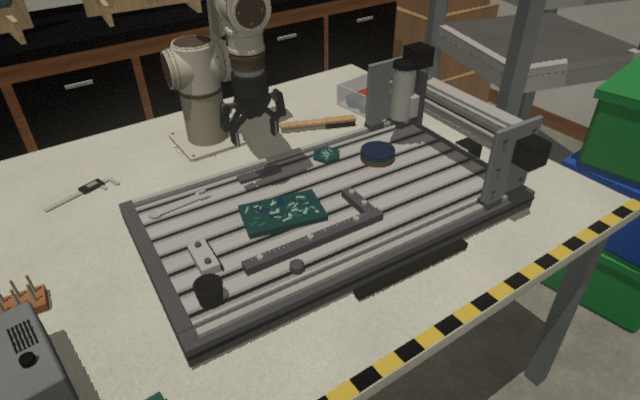

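View pics/t2.png

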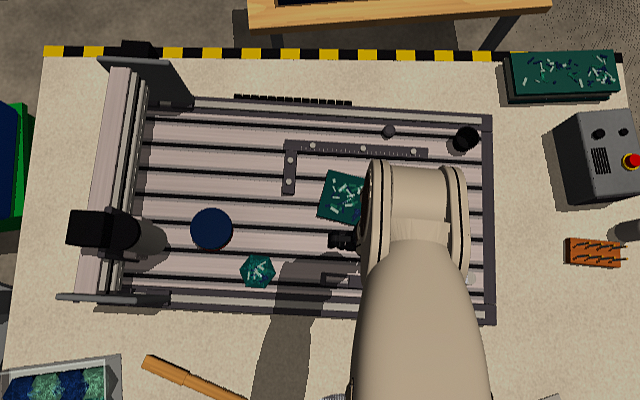

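```bash
python3 -m handwheel '[{"dx":0.4,"dy":0,"dz":1,"ax":0,"ay":0,"az":0},{"dx":0,"dy":0,"dz":1,"ax":0,"ay":0,"az":0},{"dx":0,"dy":0,"dz":1,"ax":0,"ay":0,"az":0},{"dx":0,"dy":0,"dz":1,"ax":0,"ay":0,"az":0},{"dx":0,"dy":0,"dz":0.6,"ax":0,"ay":0,"az":0},{"dx":0,"dy":0,"dz":0.3,"ax":0,"ay":0,"az":0},{"dx":0,"dy":0,"dz":0,"ax":0,"ay":0,"az":0},{"dx":0,"dy":0,"dz":0,"ax":0,"ay":0,"az":0}]'
python3 - <<'E'
from h import *
o=bot.get_obs();print(o['eef_pos'],o['tool_rot'],o['ft_force'])
s=shot('scene','s3');a=s['img'][100:280,120:400,::-1];cv2.imwrite('pics/s3c.png',cv2.resize(a,None,fx=2.8,fy=2.8,interpolation=cv2.INTER_CUBIC))
E
```

```text
clock: 4.3
eef_pos: [0.4109, -0.0372, 0.089]
tool_rot: [0.026, 1.0, -0.0, 0.001]
ft_force: [-0.2, -0.4, 0.6]
grip_width: 0.0854
[ 0.41086506 -0.0372083   0.0889721 ] [ 2.55704242e-02  9.99672444e-01 -6.87911393e-05  1.07413503e-03] [-0.23076681 -0.43412986  0.59877711]
```

View pics/s3c.png

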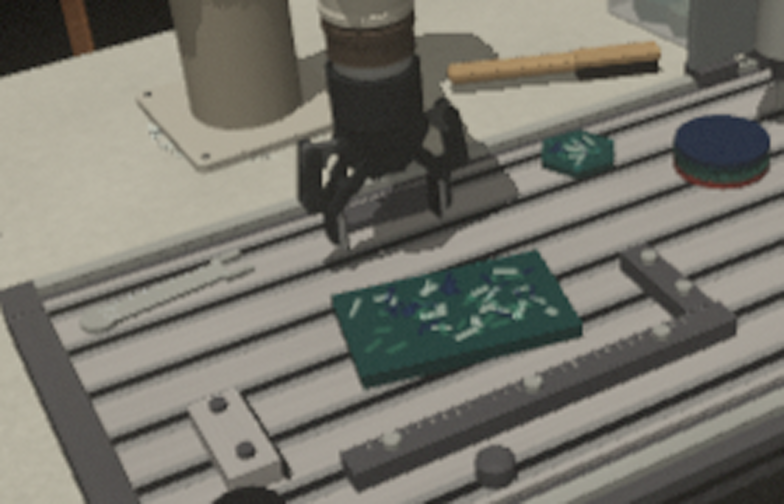

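```bash
python3 -m handwheel '[{"dx":0,"dy":0,"dz":0.2,"ax":0,"ay":0,"az":0},{"dx":0,"dy":0,"dz":0.1,"ax":0,"ay":0,"az":0},{"dx":0,"dy":0,"dz":0,"ax":0,"ay":0,"az":0}]'; python3 -m handwheel '[{"dx":0,"dy":0,"dz":0.1,"ax":0,"ay":0,"az":0},{"dx":0,"dy":0,"dz":0.1,"ax":0,"ay":0,"az":0},{"dx":0,"dy":0,"dz":0,"ax":0,"ay":0,"az":0}]'; python3 - <<'E'
from h import *
o=bot.get_obs();print(o['eef_pos'],o['tool_rot'],o['ft_force'])
s=shot('scene','s4');a=s['img'][140:240,180:320,::-1];cv2.imwrite('pics/s4c.png',cv2.resize(a,None,fx=5.6,fy=5.6,interpolation=cv2.INTER_CUBIC))
E
```

```text
clock: 4.65
eef_pos: [0.4097, -0.0374, 0.0801]
tool_rot: [0.026, 1.0, 0.0, -0.0]
ft_force: [-0.6, 0.3, -0.8]
grip_width: 0.0849
clock: 4.95
eef_pos: [0.4096, -0.0374, 0.0749]
tool_rot: [0.026, 1.0, 0.0, -0.0]
ft_force: [0.4, -0.2, -0.6]
grip_width: 0.0855
[ 0.40955273 -0.037373    0.07490123] [ 2.59210729e-02  9.99663897e-01  2.70786482e-05 -4.36195573e-04] [ 0.43810634 -0.15632151 -0.5527988 ]
```

View pics/s4c.png

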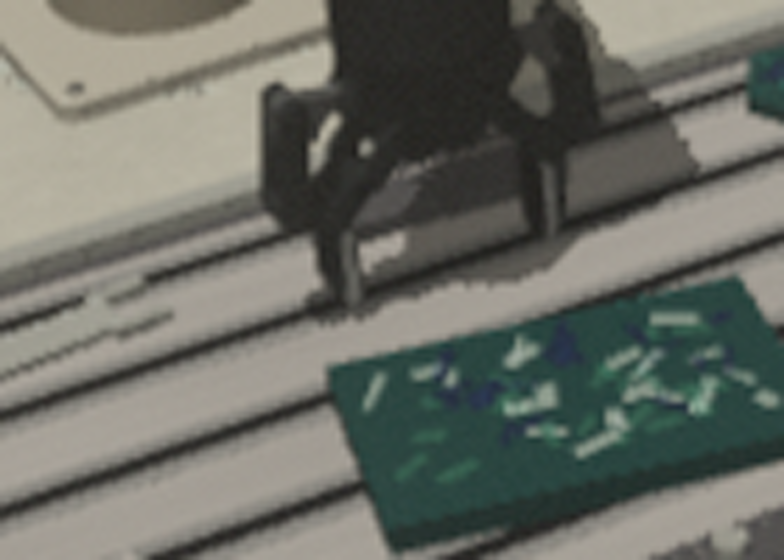

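```bash
python3 -m handwheel '[{"dx":0,"dy":0,"dz":0.17,"ax":0,"ay":0,"az":0},{"dx":-0.25,"dy":0,"dz":0,"ax":0,"ay":0,"az":0},{"dx":-0.25,"dy":0,"dz":0,"ax":0,"ay":0,"az":0},{"dx":-0.2,"dy":0,"dz":0,"ax":0,"ay":0,"az":0},{"dx":-0.16,"dy":0,"dz":0,"ax":0,"ay":0,"az":0},{"dx":-0.16,"dy":0,"dz":0,"ax":0,"ay":0,"az":0},{"dx":-0.16,"dy":0,"dz":0,"ax":0,"ay":0,"az":0},{"dx":-0.16,"dy":0,"dz":0,"ax":0,"ay":0,"az":0},{"dx":-0.16,"dy":0,"dz":0,"ax":0,"ay":0,"az":0},{"dx":-0.16,"dy":0,"dz":0,"ax":0,"ay":0,"az":0},{"dx":-0.16,"dy":0,"dz":0,"ax":0,"ay":0,"az":0},{"dx":-0.16,"dy":0,"dz":0,"ax":0,"ay":0,"az":0}]'; python3 - <<'E'
from h import *
o=bot.get_obs();print(o['eef_pos'],o['tool_rot'],o['ft_force'])
s=shot('scene','s5');a=s['img'][130:310,120:390,::-1];cv2.imwrite('pics/s5c.png',cv2.resize(a,None,fx=2.9,fy=2.9,interpolation=cv2.INTER_CUBIC))
E
```

```text
clock: 6.2
eef_pos: [0.459, -0.0401, 0.0709]
tool_rot: [0.026, 1.0, -0.0, -0.001]
ft_force: [-1.4, -0.4, 0.6]
grip_width: 0.085
[ 0.45895357 -0.04008993  0.07086594] [ 2.60435214e-02  9.99660545e-01 -1.84652863e-04 -7.04518641e-04] [-1.39411586 -0.42821586  0.64580603]
```

View pics/s5c.png

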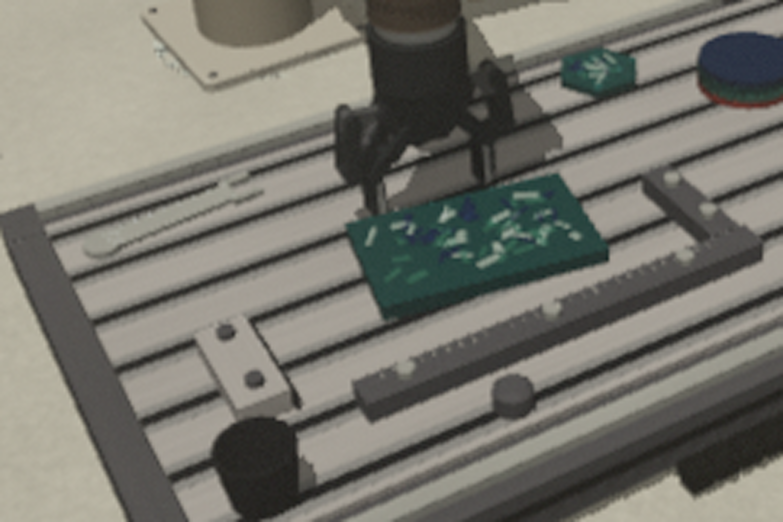

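```bash
python3 -m handwheel '[{"dx":-0.16,"dy":0,"dz":0,"ax":0,"ay":0,"az":0},{"dx":-0.16,"dy":0,"dz":0,"ax":0,"ay":0,"az":0},{"dx":-0.16,"dy":0,"dz":0,"ax":0,"ay":0,"az":0},{"dx":-0.16,"dy":0,"dz":0,"ax":0,"ay":0,"az":0},{"dx":-0.16,"dy":0,"dz":0,"ax":0,"ay":0,"az":0},{"dx":-0.16,"dy":0,"dz":0,"ax":0,"ay":0,"az":0},{"dx":-0.16,"dy":0,"dz":0,"ax":0,"ay":0,"az":0},{"dx":-0.16,"dy":0,"dz":0,"ax":0,"ay":0,"az":0},{"dx":-0.16,"dy":0,"dz":0,"ax":0,"ay":0,"az":0},{"dx":-0.16,"dy":0,"dz":0,"ax":0,"ay":0,"az":0}]'; python3 - <<'E'
from h import *
o=bot.get_obs();print(o['eef_pos'],o['tool_rot'],o['ft_force'])
s=shot('scene','s6');a=s['img'][130:310,120:390,::-1];cv2.imwrite('pics/s6c.png',cv2.resize(a,None,fx=2.9,fy=2.9,interpolation=cv2.INTER_CUBIC))
E
```

```text
clock: 7.25
eef_pos: [0.4994, -0.0419, 0.071]
tool_rot: [0.026, 1.0, 0.0, -0.0]
ft_force: [-2.2, 0.2, -0.3]
grip_width: 0.0855
[ 0.49944361 -0.04194396  0.07102938] [ 2.58002871e-02  9.99667098e-01  8.26087079e-05 -1.75566153e-04] [-2.1745594   0.17680875 -0.32994855]
```

View pics/s6c.png

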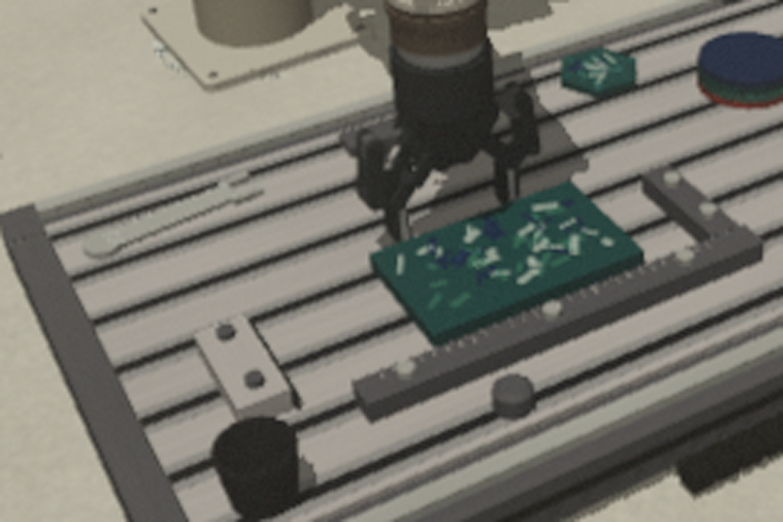

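```bash
python3 -m handwheel '[{"dx":-0.12,"dy":0,"dz":0,"ax":0,"ay":0,"az":0},{"dx":-0.12,"dy":0,"dz":0,"ax":0,"ay":0,"az":0},{"dx":-0.12,"dy":0,"dz":0,"ax":0,"ay":0,"az":0},{"dx":-0.12,"dy":0,"dz":0,"ax":0,"ay":0,"az":0},{"dx":-0.08,"dy":0,"dz":0,"ax":0,"ay":0,"az":0},{"dx":-0.08,"dy":0,"dz":0,"ax":0,"ay":0,"az":0}]'; for i in 1; do python3 -m handwheel '[{"dx":-0.04,"dy":0,"dz":0,"ax":0,"ay":0,"az":0},{"dx":-0.04,"dy":0,"dz":0,"ax":0,"ay":0,"az":0},{"dx":-0.04,"dy":0,"dz":0,"ax":0,"ay":0,"az":0}]'; done; python3 - <<'E'
from h import *
o=bot.get_obs();print(o['eef_pos'],o['tool_rot'],o['ft_force'])
s=shot('scene','s7');a=s['img'][130:310,120:390,::-1];cv2.imwrite('pics/s7c.png',cv2.resize(a,None,fx=2.9,fy=2.9,interpolation=cv2.INTER_CUBIC))
E
```

```text
clock: 7.9
eef_pos: [0.5153, -0.0428, 0.0711]
tool_rot: [0.026, 1.0, 0.0, -0.0]
ft_force: [-2.0, -0.0, 0.5]
grip_width: 0.0857
clock: 8.2
eef_pos: [0.5175, -0.0429, 0.071]
tool_rot: [0.026, 1.0, 0.0, -0.001]
ft_force: [-6.2, -0.0, 4.7]
grip_width: 0.0854
[ 0.51750763 -0.04294245  0.07097998] [ 2.59536636e-02  9.99662816e-01  3.93048913e-05 -8.12246606e-04] [-6.15024474e+00 -4.50256555e-03  4.65126166e+00]
```

View pics/s7c.png

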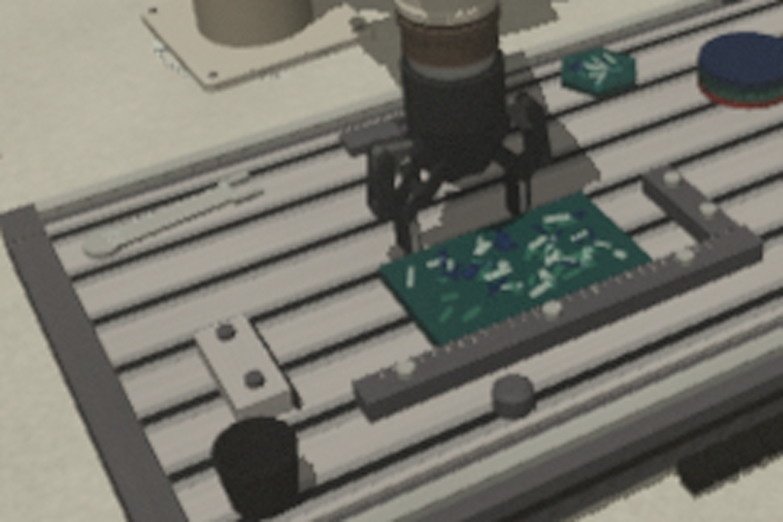

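```bash
python3 -m handwheel '[{"dx":-0.04,"dy":0,"dz":0,"ax":0,"ay":0,"az":0},{"dx":-0.04,"dy":0,"dz":0,"ax":0,"ay":0,"az":0},{"dx":0,"dy":0,"dz":0,"ax":0,"ay":0,"az":0}]'
```

```text
clock: 8.55
eef_pos: [0.5176, -0.043, 0.0707]
tool_rot: [0.026, 1.0, 0.0, -0.003]
ft_force: [-7.9, 0.4, 5.5]
grip_width: 0.0857
```

```bash
python3 -m handwheel '[{"dx":0.3,"dy":0,"dz":0,"ax":0,"ay":0,"az":0},{"dx":0.6,"dy":0,"dz":0,"ax":0,"ay":0,"az":0},{"dx":0.6,"dy":0,"dz":0,"ax":0,"ay":0,"az":0},{"dx":0,"dy":0,"dz":-1,"ax":0,"ay":0,"az":0},{"dx":0,"dy":-1,"dz":-1,"ax":0,"ay":0,"az":0},{"dx":0,"dy":-1,"dz":-1,"ax":0,"ay":0,"az":0},{"dx":0,"dy":-1,"dz":0,"ax":0,"ay":0,"az":0},{"dx":0,"dy":-1,"dz":0,"ax":0,"ay":0,"az":0},{"dx":0,"dy":-1,"dz":0,"ax":0,"ay":0,"az":0},{"dx":0,"dy":0,"dz":0,"ax":0,"ay":0,"az":0},{"dx":0,"dy":0,"dz":0,"ax":0,"ay":0,"az":0}]' 0; python3 - <<'E'
from h import *
o=bot.get_obs();print(o['eef_pos'],o['tool_rot'],o['ft_force'],o['grip_width'])
s=shot('top','t8');a=s['img'][110:310,230:490,::-1];cv2.imwrite('pics/t8c.png',cv2.resize(a,None,fx=3,fy=3,interpolation=cv2.INTER_CUBIC))
c=shot('wrist','w8');print(c['eye'],c['rotation'])
E
```

```text
clock: 9.65
eef_pos: [0.4768, -0.1664, 0.1462]
tool_rot: [0.027, 1.0, 0.0, 0.001]
ft_force: [-0.2, 0.2, 0.0]
grip_width: 0.0428
[ 0.47677704 -0.16639487  0.14617605] [2.65224551e-02 9.99647913e-01 4.99205005e-05 7.78776851e-04] [-0.15064529  0.17940355  0.03744183] 0.04279885820011417
[ 0.40603429 -0.1623168   0.26988541] [0.71781398 0.68139544 0.09840326 0.1037311 ]
```

View pics/t8c.png

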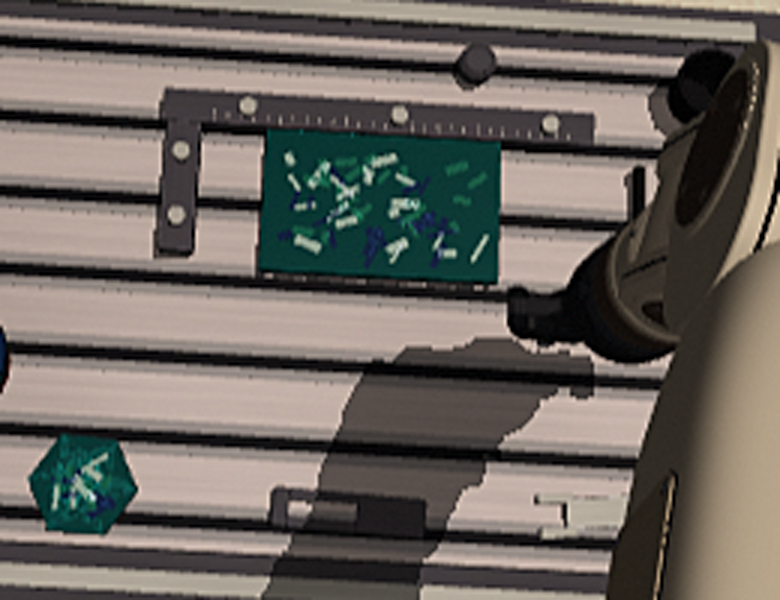

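View pics/w8.png

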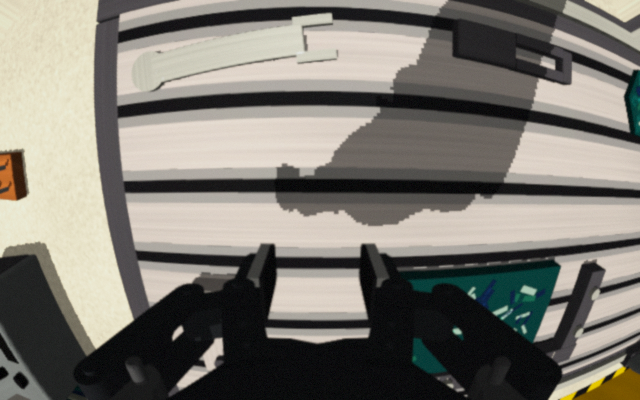

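```bash
python3 -m handwheel '[{"dx":-1,"dy":0,"dz":0,"ax":0,"ay":0,"az":0},{"dx":-1,"dy":0,"dz":0,"ax":0,"ay":0,"az":0},{"dx":-1,"dy":0,"dz":0,"ax":0,"ay":0,"az":0},{"dx":-1,"dy":0,"dz":0,"ax":0,"ay":0,"az":0},{"dx":0,"dy":0,"dz":0,"ax":0,"ay":0,"az":0}]'; python3 -c "
from h import *
o=bot.get_obs();print(o['joint_pos'],o['eef_pos'])"
```

```text
clock: 10.25
eef_pos: [0.5793, -0.1699, 0.1457]
tool_rot: [0.024, 1.0, -0.0, 0.001]
ft_force: [-0.7, -0.3, 0.4]
grip_width: 0.0427
[-2.85518918e-01  5.02839013e-01  1.12895841e-01  1.17840101e+00
  4.58546866e-04 -2.36629552e-01] [ 0.57932912 -0.16991982  0.14565377]
```

```bash
python3 -m handwheel '[{"dx":0,"dy":0,"dz":0,"ax":0,"ay":0,"az":0.873},{"dx":0,"dy":0,"dz":0,"ax":0,"ay":0,"az":0.873},{"dx":0,"dy":0,"dz":0,"ax":0,"ay":0,"az":0.873},{"dx":0,"dy":0,"dz":0,"ax":0,"ay":0,"az":0.873},{"dx":0,"dy":0,"dz":0,"ax":0,"ay":0,"az":0.873},{"dx":0,"dy":0,"dz":0,"ax":0,"ay":0,"az":0.873},{"dx":0,"dy":0,"dz":0,"ax":0,"ay":0,"az":0.873},{"dx":0,"dy":0,"dz":0,"ax":0,"ay":0,"az":0.873},{"dx":0,"dy":0,"dz":0,"ax":0,"ay":0,"az":0.873},{"dx":0,"dy":0,"dz":0,"ax":0,"ay":0,"az":0.873},{"dx":0,"dy":0,"dz":0,"ax":0,"ay":0,"az":0.873},{"dx":0,"dy":0,"dz":0,"ax":0,"ay":0,"az":0.873}]';python3 -m handwheel '[{"dx":0,"dy":0,"dz":0.8,"ax":0,"ay":0,"az":0},{"dx":0,"dy":0,"dz":0.8,"ax":0,"ay":0,"az":0},{"dx":0,"dy":0,"dz":0.4,"ax":0,"ay":0,"az":0},{"dx":0,"dy":0,"dz":0,"ax":0,"ay":0,"az":0}]'; python3 - <<'E'
from h import *
o=bot.get_obs();print(o['eef_pos'],R.from_quat(o['tool_rot']).as_matrix()[:,:2].round(4).tolist(),o['ft_force'])
s=shot('scene','s9');a=s['img'][130:310,120:390,::-1];cv2.imwrite('pics/s9c.png',cv2.resize(a,None,fx=2.9,fy=2.9,interpolation=cv2.INTER_CUBIC))
E
```

```text
clock: 11.45
eef_pos: [0.5756, -0.17, 0.146]
tool_rot: [0.727, 0.687, -0.0, -0.0]
ft_force: [-0.3, 0.2, 0.4]
grip_width: 0.0427
clock: 11.85
eef_pos: [0.5745, -0.1701, 0.0943]
tool_rot: [0.725, 0.689, -0.001, -0.002]
ft_force: [-0.7, 0.5, -0.1]
grip_width: 0.0427
[ 0.574534   -0.17007723  0.09429381] [[0.0515, 0.9987], [0.9987, -0.0515], [0.001, -0.0041]] [-0.73045494  0.51252158 -0.12450106]
```

View pics/s9c.png

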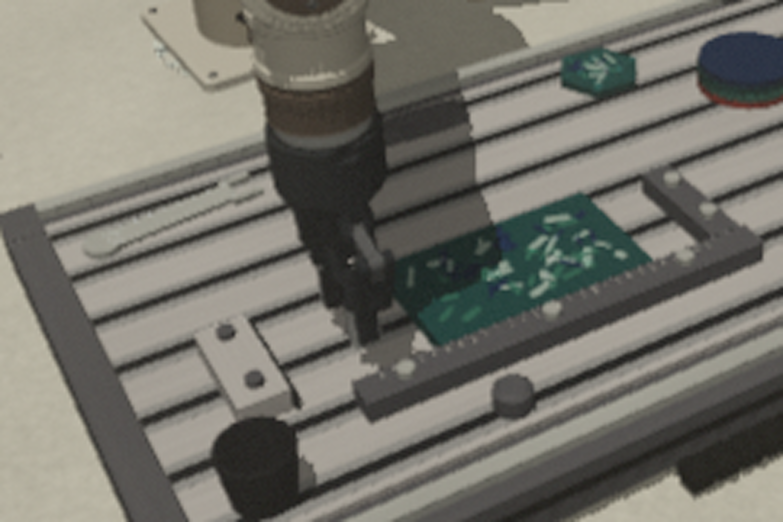

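```bash
python3 -m handwheel '[{"dx":0,"dy":0,"dz":0.2,"ax":0,"ay":0,"az":0},{"dx":0,"dy":0,"dz":0.16,"ax":0,"ay":0,"az":0},{"dx":0,"dy":0,"dz":0.12,"ax":0,"ay":0,"az":0},{"dx":0,"dy":0,"dz":0,"ax":0,"ay":0,"az":0}]'; python3 - <<'E'
from h import *
o=bot.get_obs();print(o['eef_pos'],o['ft_force'])
s=shot('scene','s10');a=s['img'][170:290,180:360,::-1];cv2.imwrite('pics/s10c.png',cv2.resize(a,None,fx=4.4,fy=4.4,interpolation=cv2.INTER_CUBIC))
E
```

```text
clock: 12.3
eef_pos: [0.576, -0.1711, 0.0837]
tool_rot: [0.725, 0.688, -0.0, -0.0]
ft_force: [0.3, 0.0, -0.7]
grip_width: 0.0428
[ 0.5759923  -0.17114845  0.08374866] [ 0.2628614   0.03867639 -0.72507285]
```

View pics/s10c.png

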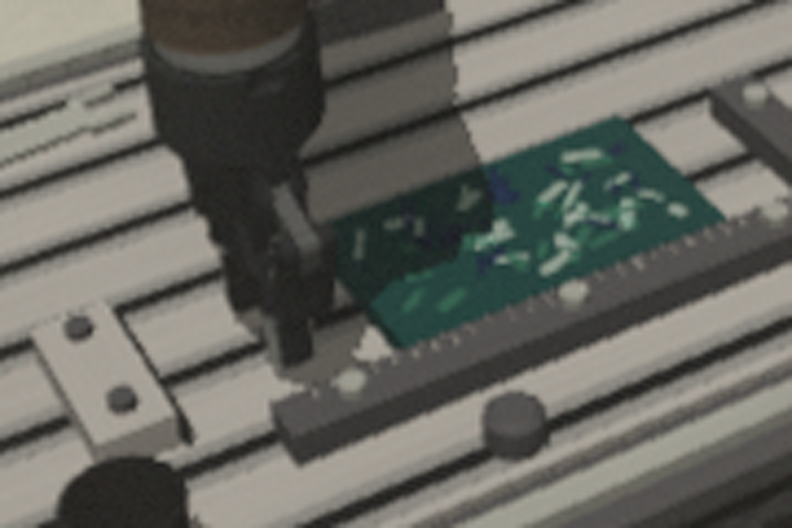

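```bash
python3 -m handwheel '[{"dx":0,"dy":0,"dz":0.12,"ax":0,"ay":0,"az":0},{"dx":0,"dy":0,"dz":0,"ax":0,"ay":0,"az":0},{"dx":0.25,"dy":0,"dz":0,"ax":0,"ay":0,"az":0},{"dx":0.25,"dy":0,"dz":0,"ax":0,"ay":0,"az":0},{"dx":0.16,"dy":0,"dz":0,"ax":0,"ay":0,"az":0},{"dx":0.16,"dy":0,"dz":0,"ax":0,"ay":0,"az":0},{"dx":0.16,"dy":0,"dz":0,"ax":0,"ay":0,"az":0},{"dx":0.16,"dy":0,"dz":0,"ax":0,"ay":0,"az":0},{"dx":0.16,"dy":0,"dz":0,"ax":0,"ay":0,"az":0},{"dx":0.16,"dy":0,"dz":0,"ax":0,"ay":0,"az":0}]'; python3 - <<'E'
from h import *
o=bot.get_obs();print(o['eef_pos'],o['ft_force'])
s=shot('scene','s11');a=s['img'][170:290,180:360,::-1];cv2.imwrite('pics/s11c.png',cv2.resize(a,None,fx=4.4,fy=4.4,interpolation=cv2.INTER_CUBIC))
E
```

```text
clock: 13.35
eef_pos: [0.5782, -0.1347, 0.0811]
tool_rot: [0.725, 0.688, -0.0, 0.0]
ft_force: [-0.3, -1.6, 0.2]
grip_width: 0.0423
[ 0.57815016 -0.13473307  0.08109174] [-0.28439418 -1.55852404  0.22679396]
```

View pics/s11c.png

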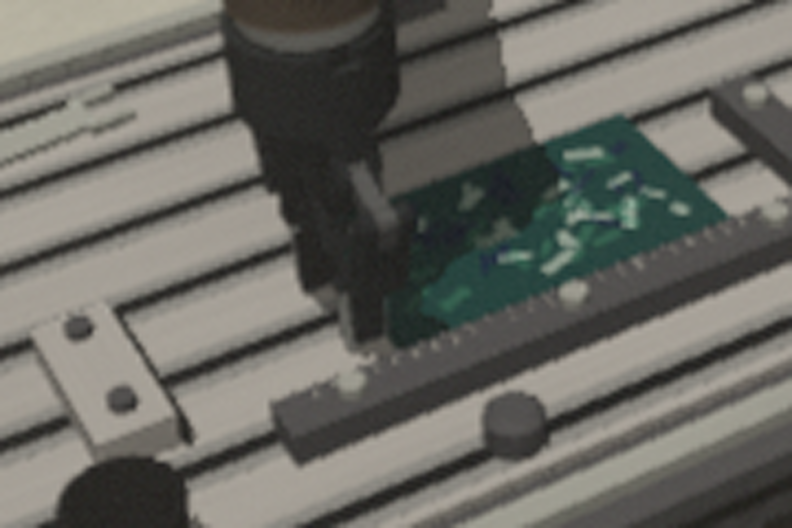

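```bash
python3 -m handwheel '[{"dx":0.16,"dy":0,"dz":0,"ax":0,"ay":0,"az":0},{"dx":0.16,"dy":0,"dz":0,"ax":0,"ay":0,"az":0},{"dx":0.16,"dy":0,"dz":0,"ax":0,"ay":0,"az":0},{"dx":0.16,"dy":0,"dz":0,"ax":0,"ay":0,"az":0},{"dx":0.16,"dy":0,"dz":0,"ax":0,"ay":0,"az":0},{"dx":0.16,"dy":0,"dz":0,"ax":0,"ay":0,"az":0},{"dx":0.16,"dy":0,"dz":0,"ax":0,"ay":0,"az":0},{"dx":0.16,"dy":0,"dz":0,"ax":0,"ay":0,"az":0},{"dx":0.16,"dy":0,"dz":0,"ax":0,"ay":0,"az":0},{"dx":0.12,"dy":0,"dz":0,"ax":0,"ay":0,"az":0}]'; python3 -m handwheel '[{"dx":0.08,"dy":0,"dz":0,"ax":0,"ay":0,"az":0},{"dx":0.08,"dy":0,"dz":0,"ax":0,"ay":0,"az":0},{"dx":0.04,"dy":0,"dz":0,"ax":0,"ay":0,"az":0},{"dx":0.04,"dy":0,"dz":0,"ax":0,"ay":0,"az":0}]'; python3 - <<'E'
from h import *
o=bot.get_obs();print(o['eef_pos'],o['ft_force'])
s=shot('scene','s12');a=s['img'][170:290,200:380,::-1];cv2.imwrite('pics/s12c.png',cv2.resize(a,None,fx=4.4,fy=4.4,interpolation=cv2.INTER_CUBIC))
E
```

```text
clock: 14.4
eef_pos: [0.5802, -0.0954, 0.0811]
tool_rot: [0.725, 0.688, 0.0, 0.0]
ft_force: [-0.1, -1.4, 0.2]
grip_width: 0.0426
clock: 14.8
eef_pos: [0.5805, -0.0898, 0.0811]
tool_rot: [0.725, 0.688, -0.0, 0.0]
ft_force: [-0.3, -1.9, 0.7]
grip_width: 0.0427
[ 0.58048493 -0.0897947   0.08108093] [-0.27994653 -1.91881916  0.67172174]
```

View pics/s12c.png

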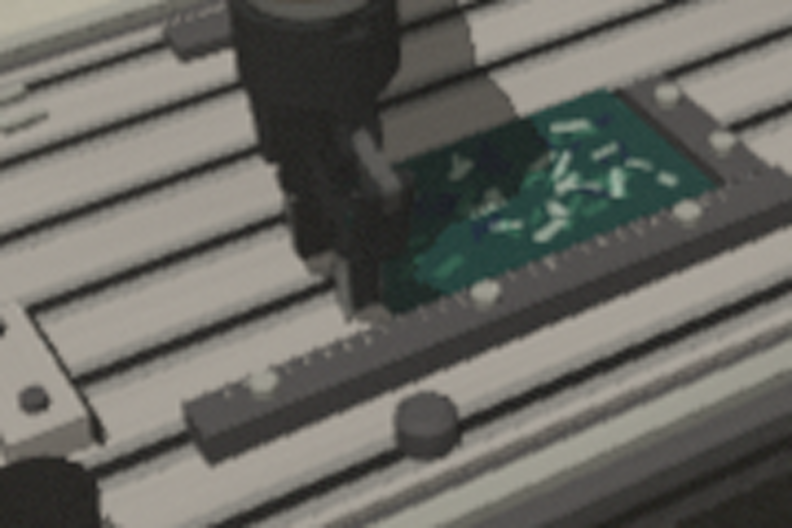

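Nearly at the end stop (dark strip at crop 640–720, 100–180). Continue slowly.

```bash
python3 -m handwheel '[{"dx":0.04,"dy":0,"dz":0,"ax":0,"ay":0,"az":0},{"dx":0.04,"dy":0,"dz":0,"ax":0,"ay":0,"az":0},{"dx":0.04,"dy":0,"dz":0,"ax":0,"ay":0,"az":0}]';python3 -m handwheel '[{"dx":0.04,"dy":0,"dz":0,"ax":0,"ay":0,"az":0},{"dx":0.04,"dy":0,"dz":0,"ax":0,"ay":0,"az":0}]'
```

```text
clock: 15.15
eef_pos: [0.5806, -0.0869, 0.0811]
tool_rot: [0.725, 0.688, -0.0, 0.0]
ft_force: [-0.4, -5.1, 0.1]
grip_width: 0.0431
clock: 15.35
eef_pos: [0.5804, -0.0867, 0.0811]
tool_rot: [0.726, 0.688, -0.002, 0.001]
ft_force: [-1.0, -9.3, 0.1]
grip_width: 0.0426
```

```bash
python3 -m handwheel '[{"dx":0.03,"dy":0,"dz":0,"ax":0,"ay":0,"az":0},{"dx":0,"dy":0,"dz":0,"ax":0,"ay":0,"az":0}]';python3 -m handwheel '[{"dx":-0.3,"dy":0,"dz":0,"ax":0,"ay":0,"az":0},{"dx":-0.6,"dy":0,"dz":0,"ax":0,"ay":0,"az":0},{"dx":-0.3,"dy":0,"dz":-0.5,"ax":0,"ay":0,"az":0},{"dx":0,"dy":-0.5,"dz":-1,"ax":0,"ay":0,"az":0},{"dx":0,"dy":-1,"dz":-1,"ax":0,"ay":0,"az":0},{"dx":0,"dy":-1,"dz":0,"ax":0,"ay":0,"az":0},{"dx":0,"dy":-1,"dz":0,"ax":0,"ay":0,"az":0},{"dx":0,"dy":-1,"dz":0,"ax":0,"ay":0,"az":0},{"dx":0,"dy":-0.5,"dz":0,"ax":0,"ay":0,"az":0},{"dx":0,"dy":0,"dz":0,"ax":0,"ay":0,"az":0}]'; python3 - <<'E'
from h import *
o=bot.get_obs();print(o['eef_pos'],o['ft_force'],o['joint_pos'])
s=shot('top','t13');a=s['img'][130:230,270:470,::-1];cv2.imwrite('pics/t13c.png',cv2.resize(a,None,fx=4,fy=4,interpolation=cv2.INTER_CUBIC))
s=shot('scene','s13');a=s['img'][170:290,200:380,::-1];cv2.imwrite('pics/s13c.png',cv2.resize(a,None,fx=4.4,fy=4.4,interpolation=cv2.INTER_CUBIC))
E
```

```text
clock: 15.55
eef_pos: [0.5803, -0.0867, 0.0811]
tool_rot: [0.726, 0.688, -0.002, 0.002]
ft_force: [-1.5, -8.5, 1.1]
grip_width: 0.0431
clock: 16.55
eef_pos: [0.453, -0.1075, 0.1446]
tool_rot: [0.726, 0.688, 0.0, -0.0]
ft_force: [0.5, -0.1, 0.5]
grip_width: 0.0429
[ 0.45302017 -0.10754674  0.14455475] [ 0.49014608 -0.11297543  0.47338875] [-2.33454618e-01  2.50522752e-01 -2.71252075e-01  1.04899393e+00
  6.05519873e-04  1.39055638e+00]
```

View pics/t13c.png

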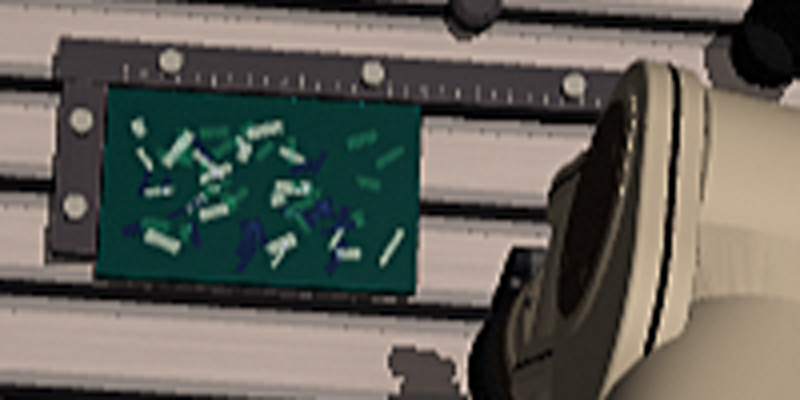

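View pics/s13c.png

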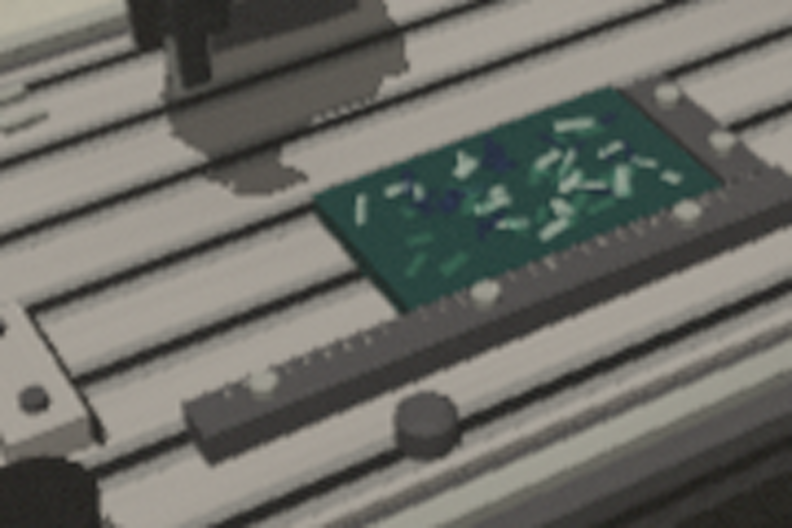

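```bash
python3 -m handwheel '[{"dx":0,"dy":0,"dz":0,"ax":0,"ay":0,"az":-0.873},{"dx":0,"dy":0,"dz":0,"ax":0,"ay":0,"az":-0.873},{"dx":0,"dy":0,"dz":0,"ax":0,"ay":0,"az":-0.873},{"dx":0,"dy":0,"dz":0,"ax":0,"ay":0,"az":-0.873},{"dx":0,"dy":0,"dz":0,"ax":0,"ay":0,"az":-0.873},{"dx":0,"dy":0,"dz":0,"ax":0,"ay":0,"az":-0.873},{"dx":0,"dy":0,"dz":0,"ax":0,"ay":0,"az":-0.873},{"dx":0,"dy":0,"dz":0,"ax":0,"ay":0,"az":-0.873},{"dx":0,"dy":0,"dz":0,"ax":0,"ay":0,"az":-0.873},{"dx":0,"dy":0,"dz":0,"ax":0,"ay":0,"az":-0.873},{"dx":0,"dy":0,"dz":0,"ax":0,"ay":0,"az":-0.873},{"dx":0,"dy":0,"dz":0,"ax":0,"ay":0,"az":-0.873}]' 1; python3 -m handwheel '[{"dx":0,"dy":1,"dz":0,"ax":0,"ay":0,"az":0},{"dx":0,"dy":1,"dz":0,"ax":0,"ay":0,"az":0},{"dx":0,"dy":1,"dz":0,"ax":0,"ay":0,"az":0},{"dx":0,"dy":1,"dz":0,"ax":0,"ay":0,"az":0},{"dx":0,"dy":1,"dz":0,"ax":0,"ay":0,"az":0},{"dx":-0.3,"dy":0.1,"dz":0.6,"ax":0,"ay":0,"az":0},{"dx":0,"dy":0,"dz":0.6,"ax":0,"ay":0,"az":0},{"dx":0,"dy":0,"dz":0.6,"ax":0,"ay":0,"az":0},{"dx":0,"dy":0,"dz":0.6,"ax":0,"ay":0,"az":0},{"dx":0,"dy":0,"dz":0.4,"ax":0,"ay":0,"az":0},{"dx":0,"dy":0,"dz":0,"ax":0,"ay":0,"az":0}]'
```

```text
clock: 17.85
eef_pos: [0.4559, -0.1076, 0.1438]
tool_rot: [0.023, 1.0, 0.0, 0.001]
ft_force: [0.8, -0.7, -1.1]
grip_width: 0.0852
clock: 18.95
eef_pos: [0.4682, 0.0196, 0.0723]
tool_rot: [0.026, 1.0, 0.0, -0.001]
ft_force: [0.6, -0.5, -0.1]
grip_width: 0.0855
```

```bash
python3 -m handwheel '[{"dx":-0.3,"dy":0,"dz":0.05,"ax":0,"ay":0,"az":0},{"dx":-0.3,"dy":0,"dz":0,"ax":0,"ay":0,"az":0},{"dx":-0.3,"dy":0,"dz":0,"ax":0,"ay":0,"az":0},{"dx":-0.3,"dy":0,"dz":0,"ax":0,"ay":0,"az":0},{"dx":-0.3,"dy":0,"dz":0,"ax":0,"ay":0,"az":0},{"dx":-0.2,"dy":0,"dz":0,"ax":0,"ay":0,"az":0},{"dx":-0.1,"dy":0,"dz":0,"ax":0,"ay":0,"az":0},{"dx":-0.08,"dy":0,"dz":0,"ax":0,"ay":0,"az":0},{"dx":-0.08,"dy":0,"dz":0,"ax":0,"ay":0,"az":0},{"dx":0,"dy":0,"dz":0,"ax":0,"ay":0,"az":0}]'; python3 -m handwheel '[{"dx":-0.05,"dy":0,"dz":0,"ax":0,"ay":0,"az":0},{"dx":-0.05,"dy":0,"dz":0,"ax":0,"ay":0,"az":0},{"dx":0,"dy":0,"dz":0,"ax":0,"ay":0,"az":0}]'
```

```text
clock: 19.95
eef_pos: [0.5175, 0.0169, 0.0723]
tool_rot: [0.026, 1.0, 0.0, 0.0]
ft_force: [-0.3, -0.3, -0.2]
grip_width: 0.0855
clock: 20.25
eef_pos: [0.52, 0.0168, 0.0723]
tool_rot: [0.026, 1.0, 0.0, 0.0]
ft_force: [0.2, -0.7, -0.2]
grip_width: 0.0855
```

```bash
python3 -m handwheel '[{"dx":-0.05,"dy":0,"dz":0,"ax":0,"ay":0,"az":0},{"dx":-0.05,"dy":0,"dz":0,"ax":0,"ay":0,"az":0},{"dx":-0.05,"dy":0,"dz":0,"ax":0,"ay":0,"az":0},{"dx":0,"dy":0,"dz":0,"ax":0,"ay":0,"az":0}]'
```

```text
clock: 20.65
eef_pos: [0.521, 0.0166, 0.0718]
tool_rot: [0.026, 1.0, -0.0, -0.003]
ft_force: [-6.9, -0.3, 4.1]
grip_width: 0.0855
```

```bash
python3 -m handwheel '[{"dx":0.3,"dy":0,"dz":0,"ax":0,"ay":0,"az":0},{"dx":0.6,"dy":0,"dz":0,"ax":0,"ay":0,"az":0},{"dx":0.3,"dy":0,"dz":-1,"ax":0,"ay":0,"az":0},{"dx":0,"dy":0,"dz":-1,"ax":0,"ay":0,"az":0},{"dx":0,"dy":0,"dz":-1,"ax":0,"ay":0,"az":0},{"dx":0,"dy":-1,"dz":0,"ax":0,"ay":0,"az":0},{"dx":0,"dy":-1,"dz":0,"ax":0,"ay":0,"az":0},{"dx":0,"dy":-1,"dz":0,"ax":0,"ay":0,"az":0},{"dx":0,"dy":-1,"dz":0,"ax":0,"ay":0,"az":0},{"dx":0,"dy":-1,"dz":0,"ax":0,"ay":0,"az":0},{"dx":0,"dy":-1,"dz":0,"ax":0,"ay":0,"az":0},{"dx":0,"dy":-1,"dz":0,"ax":0,"ay":0,"az":0}]' -1; python3 -m handwheel '[{"dx":0,"dy":0,"dz":0,"ax":0,"ay":0,"az":0.873},{"dx":0,"dy":0,"dz":0,"ax":0,"ay":0,"az":0.873},{"dx":0,"dy":0,"dz":0,"ax":0,"ay":0,"az":0.873},{"dx":0,"dy":0,"dz":0,"ax":0,"ay":0,"az":0.873},{"dx":0,"dy":0,"dz":0,"ax":0,"ay":0,"az":0.873},{"dx":0,"dy":0,"dz":0,"ax":0,"ay":0,"az":0.873},{"dx":0,"dy":0,"dz":0,"ax":0,"ay":0,"az":0.873},{"dx":0,"dy":0,"dz":0,"ax":0,"ay":0,"az":0.873},{"dx":0,"dy":0,"dz":0,"ax":0,"ay":0,"az":0.873},{"dx":0,"dy":0,"dz":0,"ax":0,"ay":0,"az":0.873},{"dx":0,"dy":0,"dz":0,"ax":0,"ay":0,"az":0.873},{"dx":0,"dy":0,"dz":0,"ax":0,"ay":0,"az":0.873}]'
python3 - <<'E'
from h import *
o=bot.get_obs();print(o['eef_pos'])
s=shot('top','t14');a=s['img'][110:310,230:490,::-1];cv2.imwrite('pics/t14c.png',cv2.resize(a,None,fx=3,fy=3,interpolation=cv2.INTER_CUBIC))
print(plane(s,230+757/3,110+230/3,.06))
E
```

```text
clock: 21.85
eef_pos: [0.4849, -0.1576, 0.1475]
tool_rot: [0.026, 1.0, -0.0, 0.001]
ft_force: [0.6, 0.1, -0.4]
grip_width: 0.0001
clock: 23.05
eef_pos: [0.485, -0.1567, 0.1474]
tool_rot: [0.727, 0.686, 0.0, 0.001]
ft_force: [0.3, 0.5, 0.3]
grip_width: 0.0
[ 0.48499992 -0.15665017  0.14742866]
[ 0.5669226  -0.32943676  0.06      ]
```

View pics/t14c.png

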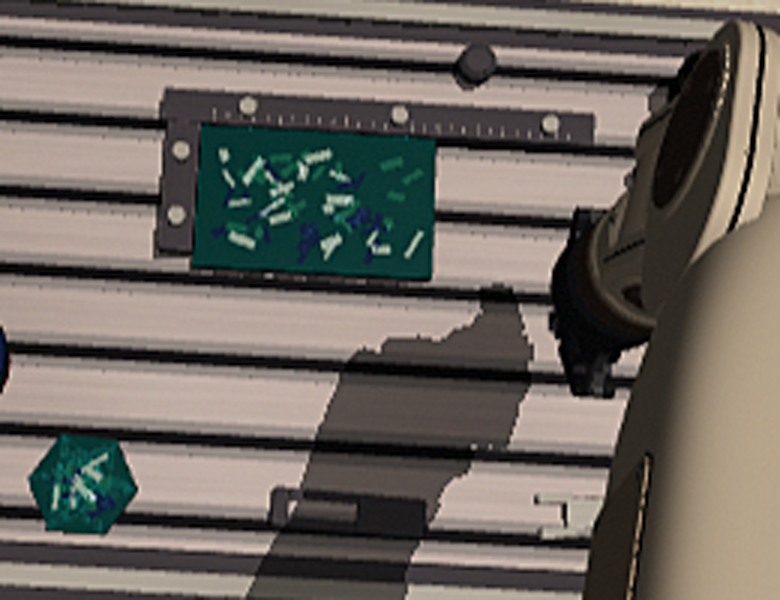

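```bash
python3 -m handwheel '[{"dx":-0.89,"dy":0.57,"dz":0,"ax":0,"ay":0,"az":0},{"dx":-0.89,"dy":0.57,"dz":0,"ax":0,"ay":0,"az":0},{"dx":-0.89,"dy":0.57,"dz":0,"ax":0,"ay":0,"az":0},{"dx":-0.89,"dy":0.57,"dz":0,"ax":0,"ay":0,"az":0},{"dx":-0.89,"dy":0.57,"dz":0,"ax":0,"ay":0,"az":0},{"dx":-0.89,"dy":0.57,"dz":0,"ax":0,"ay":0,"az":0},{"dx":0,"dy":0,"dz":0.7,"ax":0,"ay":0,"az":0},{"dx":0,"dy":0,"dz":0,"ax":0,"ay":0,"az":0}]'
python3 - <<'E'
from h import *
o=bot.get_obs();print(o['eef_pos'])
s=shot('scene','s15');a=s['img'][130:310,120:390,::-1];cv2.imwrite('pics/s15c.png',cv2.resize(a,None,fx=2.9,fy=2.9,interpolation=cv2.INTER_CUBIC))
c=shot('wrist','w15')
E
```

```text
clock: 23.9
eef_pos: [0.5619, -0.2944, 0.1271]
tool_rot: [0.725, 0.689, -0.001, -0.002]
ft_force: [-0.3, 0.6, -0.8]
grip_width: -0.0005
[ 0.56187754 -0.29439878  0.12714817]
```

View pics/s15c.png

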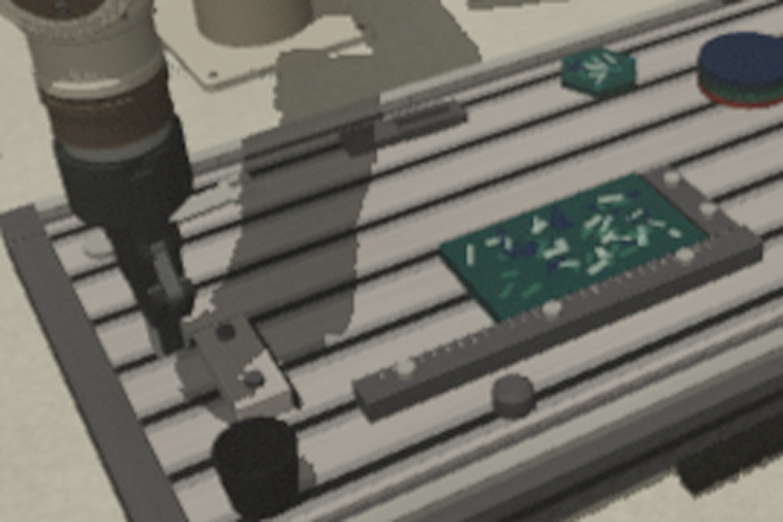

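View pics/w15.png

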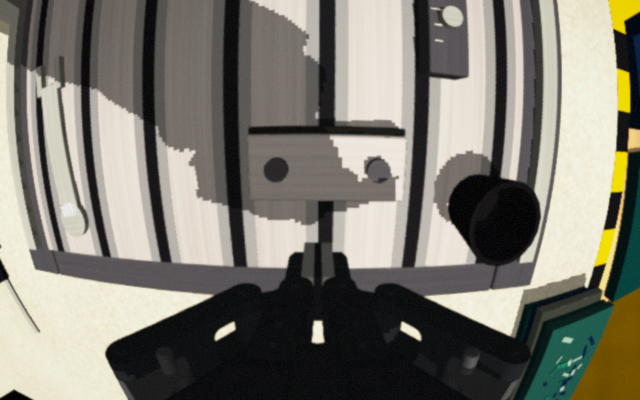

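```bash
python3 -m handwheel '[{"dx":-0.1,"dy":0,"dz":0.6,"ax":0,"ay":0,"az":0},{"dx":0,"dy":0,"dz":0.5,"ax":0,"ay":0,"az":0},{"dx":0,"dy":0,"dz":0.4,"ax":0,"ay":0,"az":0},{"dx":0,"dy":0,"dz":0.12,"ax":0,"ay":0,"az":0},{"dx":0,"dy":0,"dz":0,"ax":0,"ay":0,"az":0}]'
python3 - <<'E'
from h import *
o=bot.get_obs();print(o['eef_pos'],o['ft_force'])
s=shot('scene','s16');a=s['img'][170:290,120:300,::-1];cv2.imwrite('pics/s16c.png',cv2.resize(a,None,fx=4.4,fy=4.4,interpolation=cv2.INTER_CUBIC))
E
```

```text
clock: 24.5
eef_pos: [0.5625, -0.2964, 0.0887]
tool_rot: [0.725, 0.689, -0.0, -0.001]
ft_force: [0.0, 0.3, 0.4]
grip_width: 0.0
[ 0.56248587 -0.29642065  0.08873256] [0.00267343 0.31749047 0.44652758]
```

View pics/s16c.png

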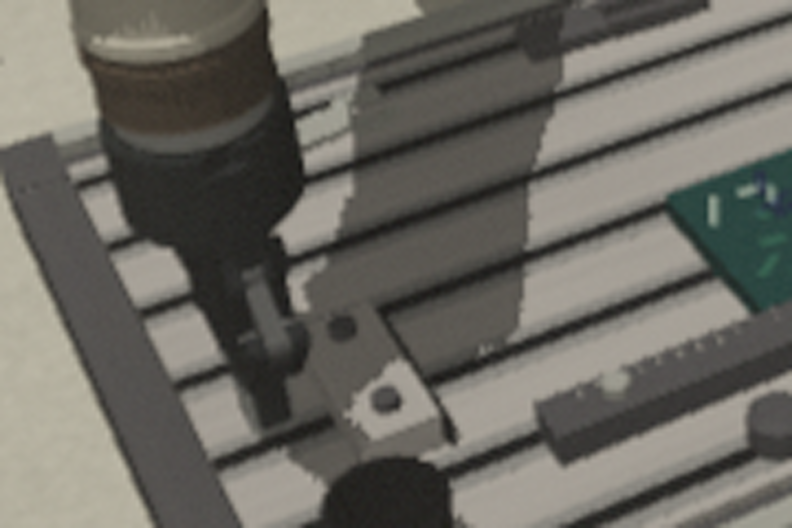

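```bash
python3 -m handwheel '[{"dx":0.2,"dy":0,"dz":0.1,"ax":0,"ay":0,"az":0},{"dx":0.2,"dy":0,"dz":0,"ax":0,"ay":0,"az":0},{"dx":0.2,"dy":0,"dz":0,"ax":0,"ay":0,"az":0},{"dx":0.2,"dy":0,"dz":0,"ax":0,"ay":0,"az":0},{"dx":0.2,"dy":0,"dz":0,"ax":0,"ay":0,"az":0},{"dx":0.25,"dy":0,"dz":0,"ax":0,"ay":0,"az":0},{"dx":0.25,"dy":0,"dz":0,"ax":0,"ay":0,"az":0},{"dx":0.25,"dy":0,"dz":0,"ax":0,"ay":0,"az":0},{"dx":0.25,"dy":0,"dz":0,"ax":0,"ay":0,"az":0},{"dx":0.25,"dy":0,"dz":0,"ax":0,"ay":0,"az":0},{"dx":0.25,"dy":0,"dz":0,"ax":0,"ay":0,"az":0},{"dx":0.25,"dy":0,"dz":0,"ax":0,"ay":0,"az":0}]'
python3 - <<'E'
from h import *
o=bot.get_obs();print(o['eef_pos'],o['ft_force'])
s=shot('scene','s17');a=s['img'][170:290,120:300,::-1];cv2.imwrite('pics/s17c.png',cv2.resize(a,None,fx=4.4,fy=4.4,interpolation=cv2.INTER_CUBIC))
E
```

```text
clock: 25.75
eef_pos: [0.5669, -0.2278, 0.0871]
tool_rot: [0.725, 0.688, 0.0, 0.0]
ft_force: [0.2, -3.0, 1.4]
grip_width: 0.0003
[ 0.56686008 -0.22776295  0.08707039] [ 0.21521739 -2.97164094  1.43887925]
```

View pics/s17c.png

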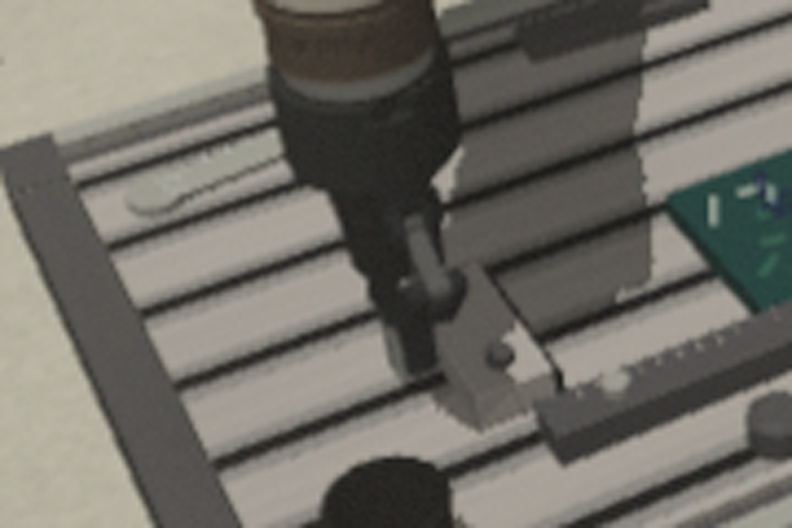

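```bash
python3 -m handwheel '[{"dx":0.25,"dy":0,"dz":0,"ax":0,"ay":0,"az":0},{"dx":0.25,"dy":0,"dz":0,"ax":0,"ay":0,"az":0},{"dx":0.25,"dy":0,"dz":0,"ax":0,"ay":0,"az":0},{"dx":0.25,"dy":0,"dz":0,"ax":0,"ay":0,"az":0},{"dx":0.25,"dy":0,"dz":0,"ax":0,"ay":0,"az":0},{"dx":0.25,"dy":0,"dz":0,"ax":0,"ay":0,"az":0},{"dx":0.25,"dy":0,"dz":0,"ax":0,"ay":0,"az":0},{"dx":0.25,"dy":0,"dz":0,"ax":0,"ay":0,"az":0},{"dx":0.25,"dy":0,"dz":0,"ax":0,"ay":0,"az":0},{"dx":0.25,"dy":0,"dz":0,"ax":0,"ay":0,"az":0},{"dx":0.2,"dy":0,"dz":0,"ax":0,"ay":0,"az":0},{"dx":0.15,"dy":0,"dz":0,"ax":0,"ay":0,"az":0}]'
python3 -m handwheel '[{"dx":0.12,"dy":0,"dz":0,"ax":0,"ay":0,"az":0},{"dx":0.08,"dy":0,"dz":0,"ax":0,"ay":0,"az":0},{"dx":0.08,"dy":0,"dz":0,"ax":0,"ay":0,"az":0},{"dx":0.08,"dy":0,"dz":0,"ax":0,"ay":0,"az":0},{"dx":0.08,"dy":0,"dz":0,"ax":0,"ay":0,"az":0}]'
python3 - <<'E'
from h import *
o=bot.get_obs();print(o['eef_pos'],o['ft_force'])
s=shot('scene','s18');a=s['img'][170:290,180:360,::-1];cv2.imwrite('pics/s18c.png',cv2.resize(a,None,fx=4.4,fy=4.4,interpolation=cv2.INTER_CUBIC))
E
```

```text
clock: 27.0
eef_pos: [0.5702, -0.1565, 0.0868]
tool_rot: [0.725, 0.688, -0.0, -0.0]
ft_force: [1.3, -3.7, 1.1]
grip_width: -0.0001
clock: 27.5
eef_pos: [0.5707, -0.1461, 0.0868]
tool_rot: [0.725, 0.688, -0.0, -0.0]
ft_force: [0.8, -2.3, 1.3]
grip_width: -0.0001
[ 0.57074305 -0.14607319  0.08677615] [ 0.8174247  -2.29706347  1.27184634]
```

View pics/s18c.png

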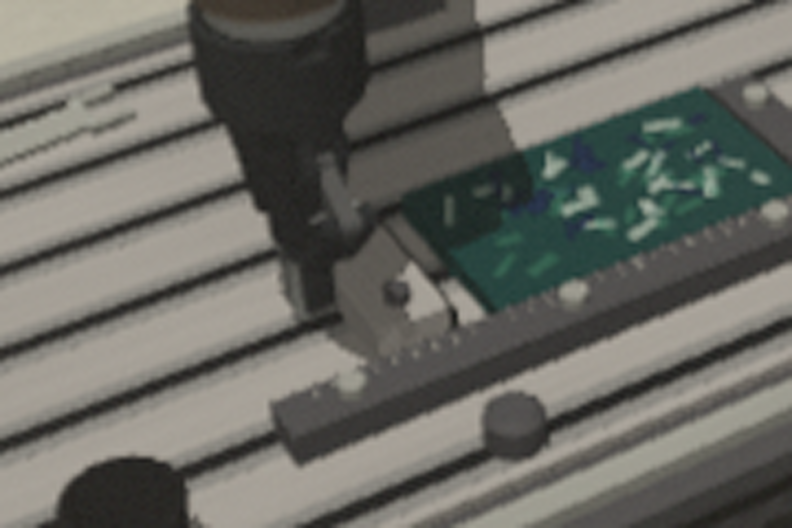

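```bash
python3 -m handwheel '[{"dx":0.1,"dy":0,"dz":0,"ax":0,"ay":0,"az":0},{"dx":0.1,"dy":0,"dz":0,"ax":0,"ay":0,"az":0},{"dx":0.1,"dy":0,"dz":0,"ax":0,"ay":0,"az":0},{"dx":0.1,"dy":0,"dz":0,"ax":0,"ay":0,"az":0},{"dx":0.05,"dy":0,"dz":0,"ax":0,"ay":0,"az":0}]'
python3 -m handwheel '[{"dx":0.04,"dy":0,"dz":0,"ax":0,"ay":0,"az":0},{"dx":0.04,"dy":0,"dz":0,"ax":0,"ay":0,"az":0}]'
python3 -m handwheel '[{"dx":0.04,"dy":0,"dz":0,"ax":0,"ay":0,"az":0}]'
python3 - <<'E'
from h import *
o=bot.get_obs();print(o['eef_pos'],o['ft_force'])
s=shot('scene','s19');a=s['img'][170:290,180:360,::-1];cv2.imwrite('pics/s19c.png',cv2.resize(a,None,fx=4.4,fy=4.4,interpolation=cv2.INTER_CUBIC))
E
```

```text
clock: 28.05
eef_pos: [0.5714, -0.1345, 0.0868]
tool_rot: [0.725, 0.688, -0.0, -0.0]
ft_force: [1.8, -2.4, 0.3]
grip_width: 0.0001
clock: 28.25
eef_pos: [0.5714, -0.1328, 0.0867]
tool_rot: [0.725, 0.688, -0.0, -0.0]
ft_force: [1.4, -2.6, 0.9]
grip_width: 0.0002
clock: 28.35
eef_pos: [0.5715, -0.1318, 0.0867]
tool_rot: [0.725, 0.688, -0.0, -0.0]
ft_force: [1.8, -2.7, 0.1]
grip_width: 0.0
[ 0.57147328 -0.13179677  0.08674981] [ 1.77849424 -2.69828528  0.08851417]
```

View pics/s19c.png

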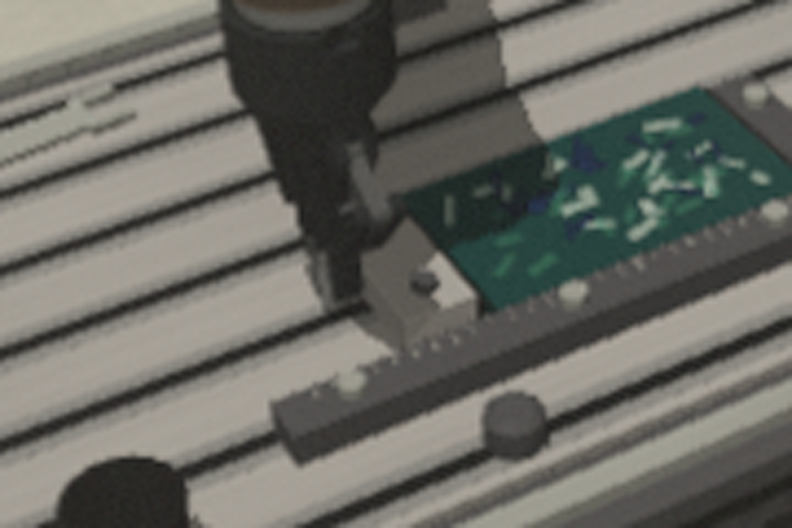

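```bash
for i in 1 2; do :; done; python3 -m handwheel '[{"dx":0.04,"dy":0,"dz":0,"ax":0,"ay":0,"az":0},{"dx":0.02,"dy":0,"dz":0,"ax":0,"ay":0,"az":0}]'
python3 -m handwheel '[{"dx":0.03,"dy":0,"dz":0,"ax":0,"ay":0,"az":0}]'
python3 -m handwheel '[{"dx":0.03,"dy":0,"dz":0,"ax":0,"ay":0,"az":0}]'
```

```text
clock: 28.6
eef_pos: [0.5716, -0.1303, 0.0868]
tool_rot: [0.725, 0.688, -0.0, -0.0]
ft_force: [1.7, -3.1, -0.2]
grip_width: 0.0002
clock: 28.7
eef_pos: [0.5716, -0.1296, 0.0867]
tool_rot: [0.725, 0.688, -0.0, -0.0]
ft_force: [1.1, -3.2, -0.7]
grip_width: 0.0003
clock: 28.8
eef_pos: [0.5717, -0.1289, 0.0868]
tool_rot: [0.725, 0.688, -0.0, -0.0]
ft_force: [1.5, -3.2, 0.4]
grip_width: -0.0
```

```bash
python3 -m handwheel '[{"dx":0.03,"dy":0,"dz":0,"ax":0,"ay":0,"az":0}]'
python3 -m handwheel '[{"dx":0.03,"dy":0,"dz":0,"ax":0,"ay":0,"az":0}]'
python3 -m handwheel '[{"dx":0.03,"dy":0,"dz":0,"ax":0,"ay":0,"az":0}]'
```

```text
clock: 28.9
eef_pos: [0.5717, -0.1284, 0.0868]
tool_rot: [0.725, 0.688, -0.0, 0.0]
ft_force: [1.6, -5.4, -0.9]
grip_width: 0.0
clock: 29.0
eef_pos: [0.5717, -0.1284, 0.0868]
tool_rot: [0.726, 0.688, -0.001, 0.001]
ft_force: [1.4, -6.3, -1.3]
grip_width: -0.0002
clock: 29.1
eef_pos: [0.5717, -0.1284, 0.0868]
tool_rot: [0.726, 0.688, -0.001, 0.001]
ft_force: [0.6, -8.8, -1.7]
grip_width: -0.0001
```

```bash
python3 -m handwheel '[{"dx":-0.3,"dy":0,"dz":0,"ax":0,"ay":0,"az":0},{"dx":-0.6,"dy":0,"dz":0,"ax":0,"ay":0,"az":0},{"dx":-0.3,"dy":0,"dz":-0.5,"ax":0,"ay":0,"az":0},{"dx":0,"dy":0,"dz":-1,"ax":0,"ay":0,"az":0},{"dx":0,"dy":0,"dz":-1,"ax":0,"ay":0,"az":0},{"dx":-0.5,"dy":-1,"dz":-0.5,"ax":0,"ay":0,"az":0},{"dx":-0.5,"dy":-1,"dz":0,"ax":0,"ay":0,"az":0},{"dx":-0.5,"dy":-1,"dz":0,"ax":0,"ay":0,"az":0},{"dx":-0.5,"dy":-1,"dz":0,"ax":0,"ay":0,"az":0},{"dx":-0.5,"dy":-1,"dz":0,"ax":0,"ay":0,"az":0},{"dx":-0.5,"dy":-1,"dz":0,"ax":0,"ay":0,"az":0},{"dx":0,"dy":0,"dz":0,"ax":0,"ay":0,"az":0}]'
python3 - <<'E'
from h import *
s=shot('top','t20');a=s['img'][110:310,230:490,::-1];cv2.imwrite('pics/t20c.png',cv2.resize(a,None,fx=3,fy=3,interpolation=cv2.INTER_CUBIC))
s=shot('scene','s20');a=s['img'][170:290,180:360,::-1];cv2.imwrite('pics/s20c.png',cv2.resize(a,None,fx=4.4,fy=4.4,interpolation=cv2.INTER_CUBIC))
E
```

```text
clock: 30.3
eef_pos: [0.4135, -0.2245, 0.1627]
tool_rot: [0.727, 0.687, -0.0, -0.001]
ft_force: [0.4, 0.3, -0.2]
grip_width: 0.0001
```

View pics/t20c.png

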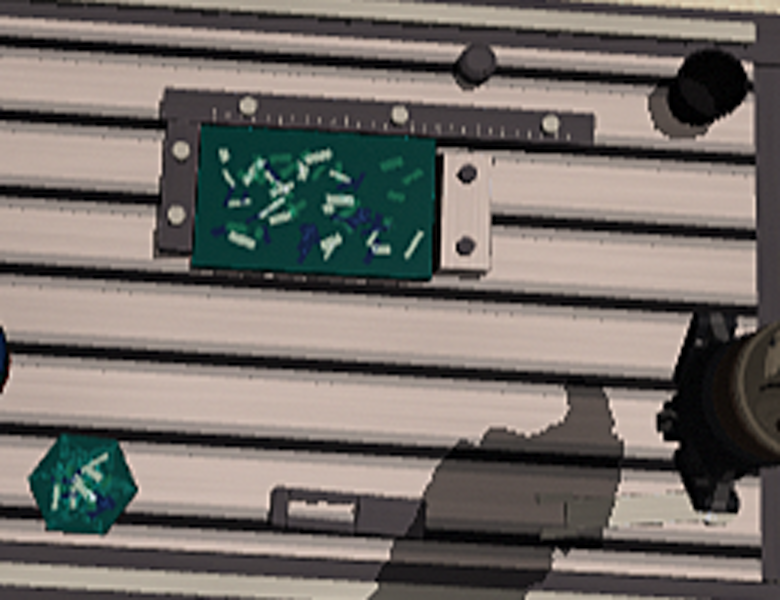

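View pics/s20c.png

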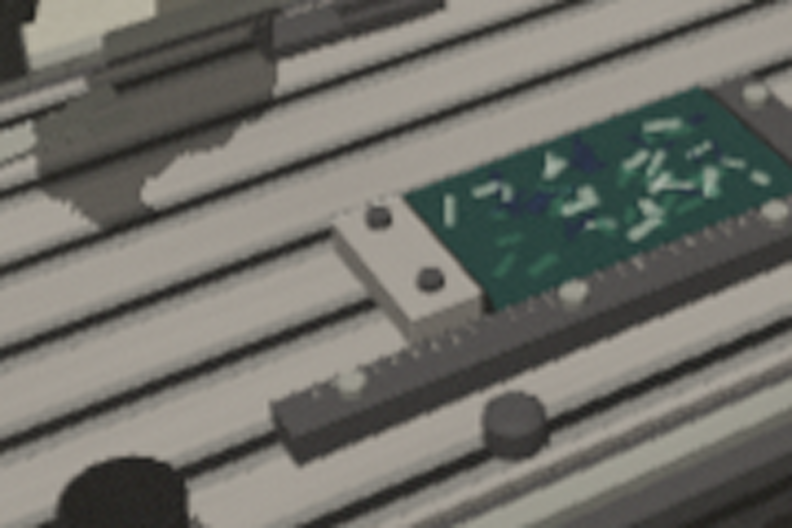

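```bash
python3 -c "
from h import *
o=bot.get_obs();print(o['clock'],o['ft_force']);print(bot.job_done())"
```

```text
30.4 [-0.19784314  0.11848157  0.58173494]
the job is handed in; nothing more can be done
None
```

The sheet blank is in the fence corner and the side stop's rubber pad is against its other end. I handed the job in at 30.4 s on the robot's clock.

- **Fence:** I pushed the blank square against the fence with the open fingertips. I pushed it there a second time after the end-stop push. The arm stalled both times, at 7 to 8 N, in positions that agreed to about a millimetre.
- **End stop:** I pushed the blank along the fence with the fingers half open until it stalled against the end stop at about 9 N.
- **Side stop:** I slid it along its slot from behind with the fingers shut. It took about 3 N to move, then stalled at about 9 N, within half a millimetre of where the pad should meet the blank.

In the last top and scene pictures I saw no gap at the fence, the end stop or the pad. The blank's edges are parallel to the fence to within about 0.006 rad, which is as fine as the pictures can show. The strap, coaster, nut and pot look unmoved; the spanner was partly in the arm's shadow at the end, and the round coasters were mostly outside that last crop. The arm was clear of everything, with the wrist force reading zero to within noise.

- **Camera disagreement:** the three cameras differed by up to about 2 cm in absolute x, so I relied on contact forces for the final positions.
- **Upward force:** the two fence pushes showed about 4 to 5 N upward on the tool. I saw no sign of the blank tipping.

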